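# Open the drop-front box on its two slide-out supports

### The arm

A 7-joint arm with a two-finger parallel gripper is mounted at the origin on the work surface. World frame = base frame: x ahead of the robot, y to its left, z up, the work surface at z = 0. Lengths are in m, angles in rad, forces in N, time in s.
With the tool pointing down it reaches from about 0.4 to 0.85 m from the base axis. Payload 10.4 kg.
Tool frame: the origin (TCP) lies at the very end of the fingers, on their centre line; the grasp point (between the pads) lies 19 mm behind it; y points along the fingers, x is the direction in which the jaws open and shut, and the axes are right-handed (so a half turn about y gives the same grasp; the last joint's range is limited). The gripper opens to 87 mm and grips with 3 to 60 N. Pads are 19 mm wide; open, the fingers measure 117 mm over their backs; the gripper's body (75 mm by 190 mm) begins 51 mm behind the grasp point.
Start: joints at [1.135, 0.332, -0.065, 1.46, 0.022, 1.35, -0.088], TCP at [0.251, -0.573, 0.223] pointing down, gripper open.
Joint ranges: [-2.6, 2.6], [-0.5, 2.12], [-1.47, 1.34], [0.16, 2.42], [-1.27, 4.41], [0.06, 2.06], [-2.6, 2.6]. Speed limits (rad/s): [2.22, 2.22, 2.79, 2.79, 3.14, 3.14, 3.14].

### API

Orientations are given as a unit quaternion [x, y, z, w].
In Python, from bench import readout, vision, r gives the robot as it stands.
- The arm moves only by the tool arm_command, never from a script. Its argument "targets" is a list that holds one entry, the list of rows, each a list of 6 numbers: the shift along the tool's x, y, z in m, then the turn, a rotation vector about the tool's x, y, z in degrees. A call has 1 to 12 rows; each row shifts and turns the commanded pose from where the row before left it, along the tool's axes as they then stand; what a row does not reach is not made up. A row lasts 1/12 s, in which the tool goes at most 41.7 mm and 7.16 degrees, less where a joint would pass 70% of its speed; a pose out of reach is approached as far as the arm can. A call is refused whole if a number of a shift passes 0.0417 or a number of a turn 7.16, either way. A call with a gripper value outside its range is refused whole. "hand" is the opening, from 0 (shut) to 1 (fully open), set as the call begins (left out, the last holds). The fingers move at their own pace and stop on an object; "grip_force" is the grip in N (left out, the last holds). Time passes only in rows, so rows that do not move let the fingers close. It gives the time, the measured TCP pose, the force and the opening at its end, in the units of the state.
- readout.read_state(): the state, without advancing time (a new reading comes with each control period).
- vision.camera(name): name is "scene" or "top" or "wrist"; returns a dict with "pixels" (420x560x3 uint8, blue, green, red), "fovy" (degrees; the focal length in pixels is half the picture's height over the tangent of half this angle, whatever the lens; pixels are square), "cx", "cy" (the principal point, pixels), "R" (3x3) and "t" (3): a world point X has camera coordinates R X + t; the wrist camera has in their place "mount" (4x4, takes a point from camera to tool coordinates, whose origin is the TCP and whose axes are the tool frame's). Camera axes: x right, y down, z forward; pixel columns grow to the right and rows downward; lengths in m; the calibration is good to about 2 mm. A picture is of the moment at which its call begins: read the wrist's pose just before it. There is no depth.
- r.close_job(): hands the job in, once; it reports no verdict.
The state is a dict: "time": time; "joint_positions": joint angles; "joint_vel": joint speeds; "joint_torque": joint torques, N m; "ee_pos": TCP position; "eef_rot": TCP orientation; "ft_force": force on the tool from outside, world axes, zero at the start; "torque": the same for the moment, N m; "width": finger opening in m.
Only numpy, scipy, OpenCV 4.12 (cv2) and the standard library are available. Lean on these libraries where they do the work, as an engineer would, in place of code of your own. Each camera call takes 0.05 s, during which the arm holds its last target.

### The job

Get the wooden drop-front box ready for filling the pill organizer: first pick up the balm jar, which stands in the way of one of the slide-out supports, and stand it upright wholly on the cork coaster. Slide the clear guard sideways to the far end of its track so that the flap's grab bar is free, pull both supports fully out while the flap is still up, and only then lower the flap gently (do not let it drop) until it lies level on both supports. Leave the pill organizer, tongue scraper, comb and vase where they are, and let go of everything at the end.

Things in the scene. Friction and masses are not known exactly. Their poses are not given: they have to be found in the camera images.
- cabinet: Fixed wooden drop-front box, 172 deep x 320 wide x 212 high (302 with guard fin). Origin on the table under the middle of its front face; z up, -x out of the front towards the robot, +y to the robot's left. Solid plinth to 88 high, face at x=0; above it the flap leans back 20 degrees from upright. Roof (x 62 to 172) at z 212, guard track 6 high on it along y at x=125.
- support_left (a joint): Left (+y) slide-out support, m: 0 pushed in, 0.105 fully out at its stop; slides along the box's -x, light friction (1.5 N), stays where left. Wooden bar 14 wide x 20 high, y=+100 in the box frame, top at 78 high; fully out its front end is 107 in front of the box.
- support_right (a joint): Right (-y) slide-out support, the same at y=-100 in the box frame.
- support_left_pull (a point): Centre of the left support's pull: an upright steel pin 13 diameter, 40 high (32 to 72 above the table), 48 in front of the box face when pushed in, on an 8 x 8 stem (58 to 66 high) from its back to the support. Moves with the support. Can be pinched across the box's y from above or from a forward tilt.
- support_right_pull (a point): The same for the right support.
- flap (a joint): Flap angle, rad: 0 closed (leaning back 20 degrees), 1.92 (110 degrees) level on the two supports. Turns forward and down towards the robot. Only the pulled-out supports carry it properly. Mass about 0.4 kg, hinge friction small (0.1 N m): it falls if let go once past upright.
- flap_hinge (a point): Middle of the flap's hinge line, which runs along the box's y: 12 behind the front face (box x=+12), 90 above the table. The flap is 300 wide, 130 from hinge to free edge, 12 thick.
- flap_bar (a point): Centre of the flap's grab bar: round steel, 10 diameter, along the box's y, on two 10 mm legs at y +-36; free gap 62 along the bar, 33 from bar to flap edge. 168 from the hinge line along the flap and 6 to its outer side: box x=+64, z=250 closed; x=-156, z=84 level. Can be pinched from above, fingers closing along the box's x, and turns in the fingers through the whole swing.
- guard (a joint): Clear guard, m: 0 shut (hooded over the grab bar, blocking it), 0.105 at the far end of its track; slides along the box's +y (robot's left), 1 N friction, stays where left. Clear plastic hood 88 deep x 90 wide, roof top 268 high, open at both sides, 3 mm front panel hanging to 222 high.
- guard_fin (a point): Centre of the guard's white grip fin standing on the middle of the hood roof: 30 along the box's x, 10 along y, from 268 to 302 high; at box x=83.
- jar: Closed balm jar, green glass with aluminium cap, 47 diameter x 42 high, about 0.09 kg, origin at the centre of its underside, z up. Stands in front of the left or the right support, in the path of its pull.
- coaster: Fixed round cork coaster, 94 diameter, 5 thick, to the left or right of the box's front; origin at the centre of its underside.
- organizer: Empty weekly pill organizer, clear blue, seven lids, 158 x 36 x 24, long axis x, origin at the centre of its underside. Bystander.
- scraper: Steel tongue scraper lying flat, 120 long (its x) x 54 wide x 6 high, origin mid length on the table. Lies in front of the support that the jar does not block; the pull passes over it. Bystander.
- comb: Black plastic comb lying flat, 150 long (its y) x 30 x 5, in front of the box; origin near its middle on the table. Bystander.
- vase: Blue ceramic bud vase, 60 diameter x 150 high, standing just left of the box; origin at the centre of its underside. Bystander.
There are look-alikes about, which are no part of the job. Of the things that look like the jar, the smallest one is meant.

How it is judged:
On the way, in this order (a step that is already met when the one before it is completed fails the run):
1. the balm jar stands upright wholly on the coaster (horizontal distance between jar and coaster below 0.024 m and height (world z) of jar below 0.012 m and angle between jar's own z axis and vertical below 0.1 rad), for 0.2 s.
2. both supports are fully out while the flap is still up (value of joint each of support_left, support_right above 0.095 m and value of joint flap below 0.6 rad), for 0.2 s.
3. the flap lies level over both supports (value of joint flap between 1.87 and 1.97 rad), for 0.2 s.
At the end, for the whole second after the job is handed in: The jar stands upright (within 0.1 rad) and at rest on the coaster, within 24 mm of its centre; the guard is within 10 mm of the far end of its track; both supports are within 10 mm of fully out; the flap is at rest on them, level within 0.05 rad (joint 1.87 to 1.97) (all of step 1 and all of step 3 and value of joint each of support_left, support_right, guard above 0.095 m and velocity of joint flap between -0.05 and 0.05 rad/s and linear speed of jar below 0.02 m/s); the robot touches nothing.
It fails at once if the flap was dropped or slammed (faster than 2.5 rad/s) (velocity of joint flap above 2.5 rad/s).
It fails at once if the flap was forced or fell past level (more than 2.05 rad) (value of joint flap above 2.05 rad).
It fails at once if the jar was tipped more than 0.6 rad (angle between jar's own z axis and vertical above 0.6 rad).
It fails at once if the pill organizer, scraper, comb or vase was moved more than 20 mm (distance of any of organizer, scraper, comb, vase from where it was at the start of the episode above 0.02 m).
It also fails if it takes over 72 s, if anything falls off the work surface, if the arm or the gripper's body presses on something with over 40 N, if the wrist force passes 120 N, or if a joint passes its speed limit or range.

## Working session

There is one attempt and no reset: what is moved stays moved. The work goes in short steps, Python scripts to look and compute and a tool call to move; the robot and the scene stay as the last step left them, time stands still between calls to the robot, and variables do not carry over. Pictures are saved under pics/ and viewed, and the job is handed in when it is done.

Besides the shell and the picture viewer there is one more tool, called after "Call:" as name(argument=value, ...), one argument or row to a line, values as JSON. arm_command: Moves the arm, as the interface text tells. Its arguments: {"type":"object","properties":{"targets":{"type":"array","items":{"type":"array","items":{"type":"array","items":{"type":"number"}}}},"hand":{"type":"number"},"grip_force":{"type":"number"}},"required":["targets"]}

```bash
ls; mkdir -p pics; python3 - <<'E'
from bench import readout, vision, r
import cv2
s=readout.read_state();print({k:s[k] for k in('time','ee_pos','eef_rot','ft_force','width')})
for n in('scene','top','wrist'):
    c=vision.camera(n);cv2.imwrite(f'pics/{n}0.png',c['pixels'])
    print(n,{k:c[k] for k in c if k!='pixels'})
E
```

```text
pics
{'time': 0.0, 'ee_pos': array([ 0.25058845, -0.57214078,  0.22174924]), 'eef_rot': array([-0.59160397,  0.3873442 , -0.38647927,  0.59211738]), 'ft_force': array([0.76044704, 0.15193678, 0.4146128 ]), 'width': 0.08701255306199972}
scene {'fovy': 53.70996103133594, 'cx': 281.4274037814017, 'cy': 207.4054163944901, 'R': array([[ 0.99033569,  0.13773265,  0.01627711],
       [ 0.11767795, -0.77237268, -0.62417333],
       [-0.07339705,  0.62005658, -0.78111632]]), 't': array([-0.52490978,  0.04084682,  1.32986726])}
top {'fovy': 44.313043777653775, 'cx': 291.6657275465237, 'cy': 216.2008793572144, 'R': array([[ 0.00778115, -0.99992653, -0.00929504],
       [-0.99072328, -0.00644771, -0.1357417 ],
       [ 0.1356718 ,  0.01026503, -0.99070066]]), 't': array([0.01078962, 0.54574704, 1.21943186])}
wrist {'fovy': 60.741888443032934, 'cx': 282.88649919432333, 'cy': 218.5647000252664, 'mount': array([[ 9.99999973e-01, -1.56258009e-05,  2.31941565e-04,
        -1.17534708e-03],
       [-2.28357147e-04, -2.52818327e-01,  9.67513742e-01,
        -1.62052296e-01],
       [ 4.35209013e-05, -9.67513769e-01, -2.52818324e-01,
         6.99062508e-02],
       [ 0.00000000e+00,  0.00000000e+00,  0.00000000e+00,
         1.00000000e+00]])}
```

View pics/scene0.png

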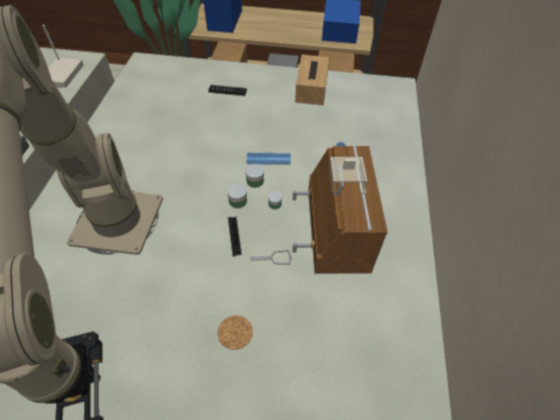

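View pics/top0.png

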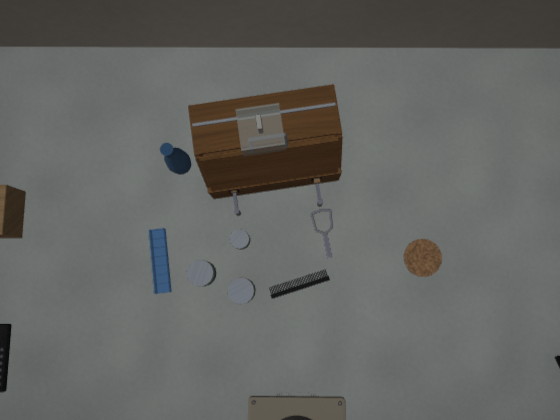

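View pics/wrist0.png

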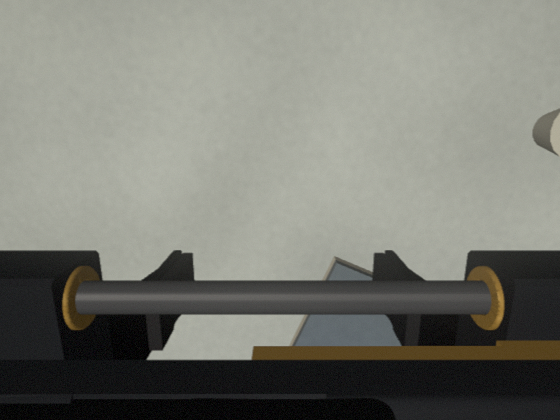

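The top view shows three things that could be the jar: (240,239), (202,273) and (241,291). The one at (240,239) is smallest and stands in front of the left pull (236,213). The coaster is at (423,258), the pins at (237,213) and (320,205), and the fin at (260,122).

```bash
cat > h.py <<'E'
from bench import readout, vision, r
import cv2, numpy as np
from scipy.spatial.transform import Rotation as Ro
def K(c):
    f=210/np.tan(np.radians(c['fovy'])/2); return f
def cam(n):
    if n=='wrist':
        s=readout.read_state(); c=vision.camera(n)
        T=np.eye(4);T[:3,:3]=Ro.from_quat(s['eef_rot']).as_matrix();T[:3,3]=s['ee_pos']
        W=T@c['mount']; c['R']=W[:3,:3].T; c['t']=-c['R']@W[:3,3]
    else: c=vision.camera(n)
    return c
def ray(c,u,v):
    d=c['R'].T@np.array([(u-c['cx'])/K(c),(v-c['cy'])/K(c),1]); return -c['R'].T@c['t'],d
def onz(c,u,v,z):
    o,d=ray(c,u,v); return o+d*(z-o[2])/d[2]
def proj(c,X):
    p=c['R']@np.array(X)+c['t']; return c['cx']+K(c)*p[0]/p[2],c['cy']+K(c)*p[1]/p[2]
def tri(c1,p1,c2,p2):
    o1,d1=ray(c1,*p1);o2,d2=ray(c2,*p2)
    A=np.stack([d1,-d2],1);s=np.linalg.lstsq(A,o2-o1,rcond=None)[0]
    a=o1+d1*s[0];b=o2+d2*s[1];return (a+b)/2,np.linalg.norm(a-b)
def st():
    s=readout.read_state();T=Ro.from_quat(s['eef_rot']).as_matrix()
    print('t',round(s['time'],2),'p',s['ee_pos'].round(4),'R',T.round(3).tolist(),'F',s['ft_force'].round(1),'w',round(s['width'],4),'q',np.round(s['joint_positions'],2))
    return s,T
E
python3 - <<'E'
from h import *
st()
t=cam('top');s=cam('scene')
a=t['pixels'][70:320,130:460];cv2.imwrite('pics/topc.png',cv2.resize(a,None,fx=2.4,fy=2.4,interpolation=cv2.INTER_CUBIC))
b=s['pixels'][120:360,200:400];cv2.imwrite('pics/scenec.png',cv2.resize(b,None,fx=2.5,fy=2.5,interpolation=cv2.INTER_CUBIC))
a=t['pixels'][180:305,180:345];cv2.imwrite('pics/topd.png',cv2.resize(a,None,fx=4.5,fy=4.5,interpolation=cv2.INTER_CUBIC))
E
```

```text
t 0.15 p [ 0.2506 -0.5722  0.2219] R [[0.401, -0.0, 0.916], [-0.916, 0.001, 0.401], [-0.001, -1.0, -0.0]] F [-0.1  0.1 -0.4] w 0.0869 q [ 1.14  0.33 -0.06  1.46  0.02  1.35 -0.09]
```

View pics/topc.png

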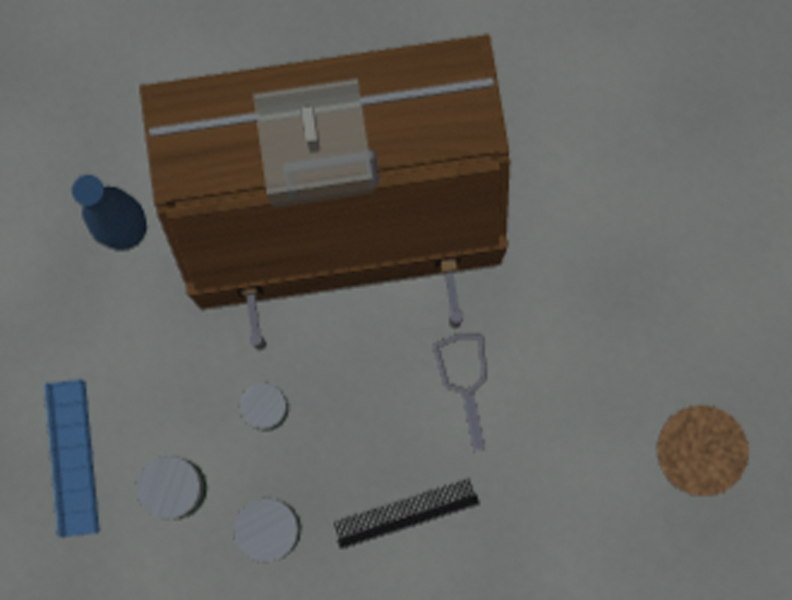

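View pics/scenec.png

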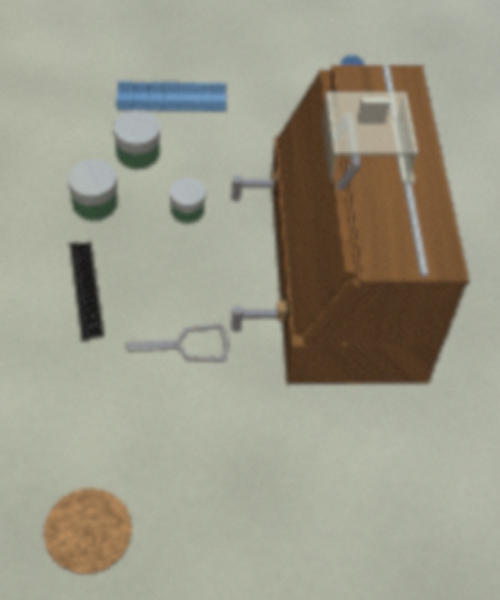

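View pics/topd.png

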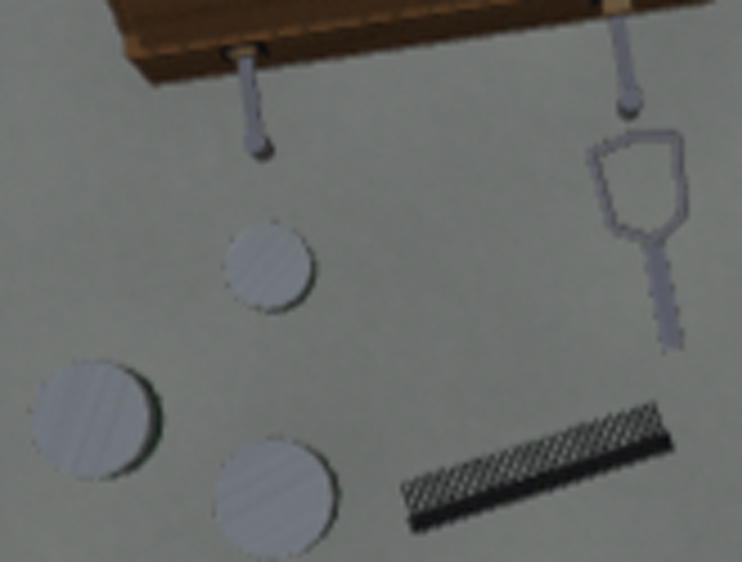

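```bash
python3 - <<'E'
from h import *
t=cam('top');s=cam('scene')
tp=lambda x,y:(180+(x+.5)/4.5-.5,180+(y+.5)/4.5-.5)
tc=lambda x,y:(130+(x+.5)/2.4-.5,70+(y+.5)/2.4-.5)
sc=lambda x,y:(200+(x+.5)/2.5-.5,120+(y+.5)/2.5-.5)
print('jar',onz(t,*tp(269,266),.042),onz(s,*sc(187,192),.042))
for p in((225,266),(313,266),(269,222),(269,310)):print(onz(t,*tp(*p),.042).round(4))
L=onz(t,*tp(258,144),.072);Rr=onz(t,*tp(629,102),.072)
print('pins',L,Rr,np.linalg.norm(L-Rr),'scene',onz(s,*sc(237,181),.072),onz(s,*sc(237,312),.072))
# coaster
for n,c,z in(('t',t,.005),('s',s,.005)):
    h=cv2.cvtColor(c['pixels'],cv2.COLOR_BGR2HSV)
    m=cv2.inRange(h,(5,90,60),(20,255,255));N,l,stt,ce=cv2.connectedComponentsWithStats(m)
    for i in range(1,N):
        if stt[i,4]>300:print(n,stt[i],ce[i],onz(c,*ce[i],z).round(4))
yv=(L-Rr)[:2];yv/=np.linalg.norm(yv);print('yaw from pins',np.degrees(np.arctan2(-yv[0],yv[1])))
# track ends
a=onz(t,*tc(151,131),.218);b=onz(t,*tc(493,82),.218);d=(a-b)[:2];print('track',a,b,np.degrees(np.arctan2(-d[0],d[1])),np.linalg.norm(d))
a=onz(t,*tc(141,86),.212);b=onz(t,*tc(490,36),.212);d=(a-b)[:2];print('roofback',a,b,np.degrees(np.arctan2(-d[0],d[1])),np.linalg.norm(d))
print('fin',tri(t,tc(308,118),s,sc(373,103)), onz(t,*tc(308,110),.302))
E
```

```text
jar [0.48928068 0.1404868  0.042     ] [0.48727468 0.1390592  0.042     ]
[0.4891 0.1641 0.042 ]
[0.4894 0.1169 0.042 ]
[0.513 0.141 0.042]
[0.4656 0.14   0.042 ]
pins [0.55105157 0.14433299 0.072     ] [ 0.57472334 -0.05129384  0.072     ] 0.19705382627597803 scene [0.55117526 0.14179779 0.072     ] [ 0.57476022 -0.05628911  0.072     ]
t [ 189   85  153   76 5711] [266.19436176 120.90124321] [0.7965 0.0823 0.005 ]
t [ 404  239   38   37 1082] [422.41959335 257.30961183] [ 0.4498 -0.3084  0.005 ]
s [ 189    4  185  100 7003] [288.20391261  43.66957018] [0.4055 1.1319 0.005 ]
s [ 55  47  77  17 309] [108.96116505  55.25889968] [-0.3969  0.8958  0.005 ]
s [ 309  147   78  126 6800] [344.77102941 218.58058824] [0.7214 0.1119 0.005 ]
s [218 316  34  33 892] [234.65246637 331.92152466] [ 0.4478 -0.3107  0.005 ]
yaw from pins 6.899515097832839
track [0.71796703 0.22623207 0.218     ] [ 0.76474162 -0.07853008  0.218     ] 8.72561261112824 0.3083307230814279
roofback [0.76179946 0.23794679 0.212     ] [ 0.81017737 -0.07643166  0.212     ] 8.748296451544174 0.318078977426161
fin (array([0.69873345, 0.07879638, 0.2984916 ]), np.float64(0.0097451400542531)) [0.70938296 0.07983621 0.302     ]
```

Call:
arm_command(
  targets=[
    [[0,0,0.035,0,5.1,0],[0,0,0.035,0,5.1,0],[0,0,0.035,0,5.1,0],[-0.04,0,0.01,0,0,0],[-0.04,0,0.01,0,0,0],[-0.04,0,0.01,0,0,0],[-0.04,0,0.01,0,0,0],[-0.04,0,0.01,0,0,0],[-0.04,0,0.01,0,0,0],[-0.04,0,0.01,0,0,0],[-0.04,0,0.01,0,0,0],[-0.04,0,0.01,0,0,0]],
  ],
  hand=1,
)

```text
time: 1.35
ee_pos: [0.3865, -0.1681, 0.2227]
eef_rot: [0.535, -0.462, 0.463, -0.535]
ft_force: [1.7, -0.5, 0.1]
width: 0.0869
```

```bash
cat >> h.py <<'E'
def to(x,y,z):
    s,T=st();d=T.T@(np.array([x,y,z])-s['ee_pos']);print('tool shift to',(x,y,z),d.round(4));return d
E
python3 -c "
from h import *
to(.488,.140,.15);to(.488,.14,.012)"
```

```text
t 1.35 p [ 0.3865 -0.1681  0.2227] R [[0.145, 0.0, 0.989], [-0.989, -0.001, 0.145], [0.001, -1.0, 0.0]] F [ 1.7 -0.5  0.1] w 0.0869 q [ 0.69 -0.11 -0.36  1.94 -0.04  1.3  -1.08]
tool shift to (0.488, 0.14, 0.15) [-0.2901  0.0725  0.145 ]
t 1.35 p [ 0.3865 -0.1681  0.2227] R [[0.145, 0.0, 0.989], [-0.989, -0.001, 0.145], [0.001, -1.0, 0.0]] F [ 1.7 -0.5  0.1] w 0.0869 q [ 0.69 -0.11 -0.36  1.94 -0.04  1.3  -1.08]
tool shift to (0.488, 0.14, 0.012) [-0.2903  0.2105  0.145 ]
```

Call:
arm_command(
  targets=[
    [[-0.034,0.006,0.018,0,0,0],[-0.034,0.006,0.018,0,0,0],[-0.034,0.006,0.018,0,0,0],[-0.034,0.006,0.018,0,0,0],[-0.034,0.006,0.018,0,0,0],[-0.034,0.006,0.018,0,0,0],[-0.034,0.006,0.018,0,0,0],[-0.02,0.006,0.018,0,0,0],[0,0,0,0,0,0],[0,0,0,0,0,0]],
  ],
)

```text
time: 2.18
ee_pos: [0.4917, 0.1077, 0.174]
eef_rot: [0.536, -0.462, 0.461, -0.536]
ft_force: [0.1, -0.6, -0.3]
width: 0.0872
```

```bash
python3 - <<'E'
from h import *
to(.488,.140,.12)
c=cam('wrist');cv2.imwrite('pics/w1.png',c['pixels'])
E
```

```text
t 2.18 p [0.4917 0.1077 0.174 ] R [[0.148, -0.001, 0.989], [-0.989, 0.001, 0.148], [-0.001, -1.0, -0.001]] F [ 0.1 -0.6 -0.3] w 0.0872 q [ 0.34  0.16 -0.7   1.81  0.11  1.21 -1.81]
tool shift to (0.488, 0.14, 0.12) [-0.0325  0.054   0.0012]
```

View pics/w1.png

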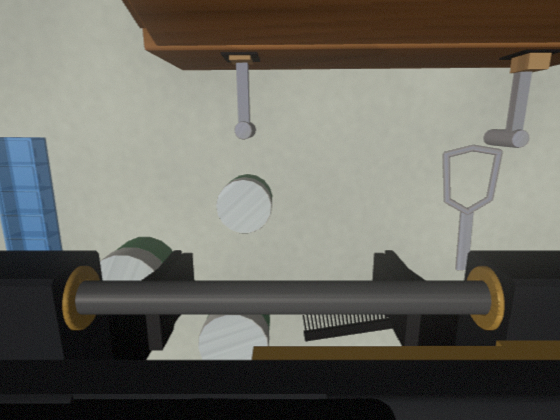

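The small jar's cap is at (244,205). The left pin's top is at (244,129) and the right pin's at (520,138).

```bash
python3 - <<'E'
from h import *
c=cam('wrist')
print('jar',onz(c,244,205,.042)); 
L=onz(c,244,129,.072);Rr=onz(c,520,138,.072);print(L,Rr,np.linalg.norm(L-Rr))
d=(L-Rr);print(np.degrees(np.arctan2(-d[0],d[1])))
for z in(0,.088):
  pass
a=onz(c,183,69,0);b=onz(c,500,69,0);d=a-b;print('bottom edge',a,b,np.degrees(np.arctan2(-d[0],d[1])))
a=onz(c,150,48,.088);b=onz(c,500,43,.088);d=a-b;print('plinth top',a,b,np.degrees(np.arctan2(-d[0],d[1])))
j=onz(c,244,205,.042);to(j[0],j[1],.012)
E
```

```text
jar [0.49091426 0.14060119 0.042     ]
[0.55327803 0.14489146 0.072     ] [ 0.57605958 -0.05239818  0.072     ] 0.19860061144589738
6.5869204874692215
bottom edge [0.59411611 0.21108913 0.        ] [ 0.63460337 -0.06309398  0.        ] 8.39988054753803
plinth top [0.5946641  0.20840683 0.088     ] [ 0.63003487 -0.01116973  0.088     ] 9.150951812169207
t 2.28 p [0.4917 0.1054 0.1745] R [[0.145, -0.0, 0.99], [-0.99, -0.0, 0.145], [0.0, -1.0, -0.0]] F [-0.1 -0.2 -0. ] w 0.0872 q [ 0.35  0.16 -0.7   1.81  0.11  1.21 -1.81]
tool shift to (np.float64(0.4909142566765084), np.float64(0.14060118802349833), 0.012) [-0.035   0.1625  0.0044]
```

Call:
arm_command(
  targets=[
    [[-0.017,0.02,0.001,0,0,0],[-0.017,0.02,0.001,0,0,0],[0,0.025,0.001,0,0,0],[0,0.025,0,0,0,0],[0,0.025,0,0,0,0],[0,0.025,0,0,0,0],[0,0.021,0,0,0,0],[0,0,0,0,0,0]],
  ],
)

```text
time: 2.95
ee_pos: [0.4875, 0.1378, 0.0104]
eef_rot: [0.536, -0.464, 0.462, -0.533]
ft_force: [-0.6, -0.5, -0.7]
width: 0.0867
```

Call:
arm_command(
  targets=[
    [[0,0,0,0,0,0],[0,0,0,0,0,0],[0,0,0,0,0,0],[0,0,0,0,0,0],[0,0,0,0,0,0],[0,0,0,0,0,0],[0,0,0,0,0,0],[0,0,0,0,0,0]],
  ],
  hand=0,
  grip_force=12,
)

```text
time: 3.62
ee_pos: [0.49, 0.1404, 0.0138]
eef_rot: [-0.535, 0.462, -0.462, 0.535]
ft_force: [-0.7, 0.3, 2.6]
width: 0.0466
```

```bash
python3 - <<'E'
from h import *
c=cam('scene');cv2.imwrite('pics/s2.png',cv2.resize(c['pixels'][120:360,200:400],None,fx=2.5,fy=2.5))
to(.449,-.3095,.1)
E
```

```text
t 3.67 p [0.49   0.1404 0.0138] R [[0.145, 0.0, 0.989], [-0.989, -0.0, 0.145], [0.0, -1.0, 0.0]] F [ 0.1 -0.2  3.8] w 0.0461 q [ 0.22  0.39 -0.67  1.94  0.3   0.91 -2.03]
tool shift to (0.449, -0.3095, 0.1) [ 0.4392 -0.0862 -0.1059]
```

View pics/s2.png

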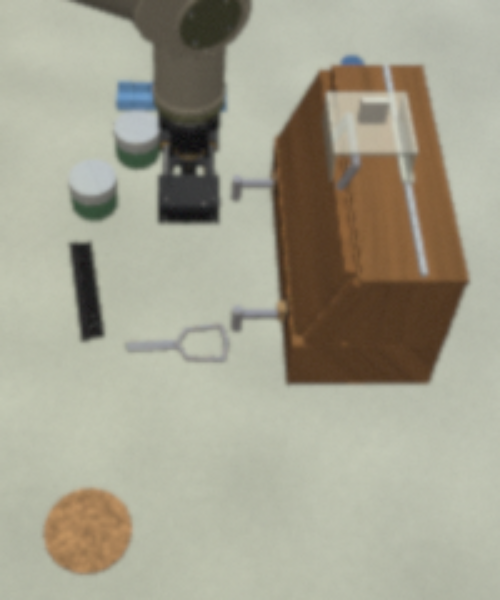

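Opening 46.5 mm, so the jar is held. Lifting and carrying it to the coaster.

Call:
arm_command(
  targets=[
    [[0,-0.025,0,0,0,0],[0,-0.03,0,0,0,0],[0,-0.031,0,0,0,0],[0.035,0,-0.008,0,0,0],[0.035,0,-0.008,0,0,0],[0.035,0,-0.008,0,0,0],[0.035,0,-0.008,0,0,0],[0.035,0,-0.008,0,0,0],[0.035,0,-0.008,0,0,0],[0.035,0,-0.008,0,0,0],[0.035,0,-0.008,0,0,0],[0.035,0,-0.008,0,0,0]],
  ],
)

```text
time: 4.67
ee_pos: [0.4637, -0.1835, 0.0995]
eef_rot: [0.535, -0.462, 0.462, -0.535]
ft_force: [1.4, 0.6, -0.7]
width: 0.0465
```

Call:
arm_command(
  targets=[
    [[0.035,0,-0.011,0,0,0],[0.035,0,-0.01,0,0,0],[0.03,0,-0.01,0,0,0],[0.02,0,-0.01,0,0,0],[0,0,0,0,0,0],[0,0,0,0,0,0]],
  ],
)

```text
time: 5.17
ee_pos: [0.4403, -0.3074, 0.099]
eef_rot: [0.534, -0.463, 0.463, -0.534]
ft_force: [-0.3, 0.0, -0.0]
width: 0.0467
```

```bash
python3 - <<'E'
from h import *
to(.449,-.3095,.02)
c=cam('top');cv2.imwrite('pics/t3.png',cv2.resize(c['pixels'][180:320,340:500],None,fx=4,fy=4))
E
```

```text
t 5.17 p [ 0.4403 -0.3074  0.099 ] R [[0.143, -0.001, 0.99], [-0.99, 0.001, 0.143], [-0.001, -1.0, -0.001]] F [-0.3  0.  -0. ] w 0.0467 q [ 0.88  0.28 -0.4   1.82  0.12  1.07 -1.  ]
tool shift to (0.449, -0.3095, 0.02) [0.0033 0.079  0.0083]
```

View pics/t3.png

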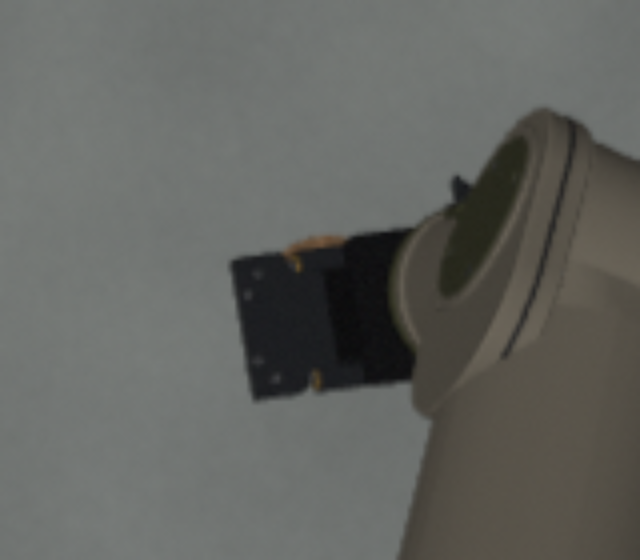

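Call:
arm_command(
  targets=[
    [[0.001,0.02,0.003,0,0,0],[0.001,0.02,0.003,0,0,0],[0.001,0.02,0.0025,0,0,0],[0,0.01,0,0,0,0],[0,0.006,0,0,0,0],[0,0.004,0,0,0,0],[0,0,0,0,0,0],[0,0,0,0,0,0]],
  ],
)

```text
time: 5.88
ee_pos: [0.4505, -0.3082, 0.0203]
eef_rot: [-0.535, 0.462, -0.463, 0.535]
ft_force: [0.1, 0.4, -1.1]
width: 0.0467
```

```bash
python3 -c "
from h import *
to(.449,-.3095,.0185)"
```

```text
t 5.88 p [ 0.4505 -0.3082  0.0203] R [[0.146, 0.001, 0.989], [-0.989, -0.001, 0.146], [0.001, -1.0, 0.001]] F [ 0.1  0.4 -1.1] w 0.0467 q [ 0.85  0.4  -0.39  1.86  0.18  0.92 -1.05]
tool shift to (0.449, -0.3095, 0.0185) [ 0.001   0.0018 -0.0017]
```

Call:
arm_command(
  targets=[
    [[0,0.0015,0,0,0,0],[0,0,0,0,0,0]],
  ],
)

```text
time: 6.05
ee_pos: [0.4507, -0.3086, 0.0189]
eef_rot: [-0.535, 0.462, -0.463, 0.535]
ft_force: [0.2, 1.0, 0.5]
width: 0.0467
```

Call:
arm_command(
  targets=[
    [[0,0,0,0,0,0],[0,0,0,0,0,0],[0,0,0,0,0,0],[0,0,0,0,0,0],[0,0,0,0,0,0],[0,-0.02,0,0,0,0],[0,-0.03,0,0,0,0],[0,-0.035,0,0,0,0],[0,-0.035,0,0,0,0],[-0.035,0,0,0,0,0],[-0.035,0,0,0,0,0],[-0.035,0,0,0,0,0]],
  ],
  hand=1,
)

```text
time: 7.05
ee_pos: [0.4347, -0.2034, 0.1386]
eef_rot: [-0.535, 0.462, -0.463, 0.535]
ft_force: [0.3, 1.4, -1.1]
width: 0.0872
```

```bash
python3 - <<'E'
from h import *
st()
c=cam('scene');cv2.imwrite('pics/s4.png',cv2.resize(c['pixels'][120:360,200:400],None,fx=2.5,fy=2.5))
# jar measured in scene
E
```

```text
t 7.05 p [ 0.4347 -0.2034  0.1386] R [[0.144, 0.001, 0.99], [-0.99, -0.001, 0.144], [0.001, -1.0, 0.001]] F [ 0.3  1.4 -1.1] w 0.0872 q [ 0.81  0.11 -0.49  1.92  0.06  1.12 -1.13]
```

View pics/s4.png

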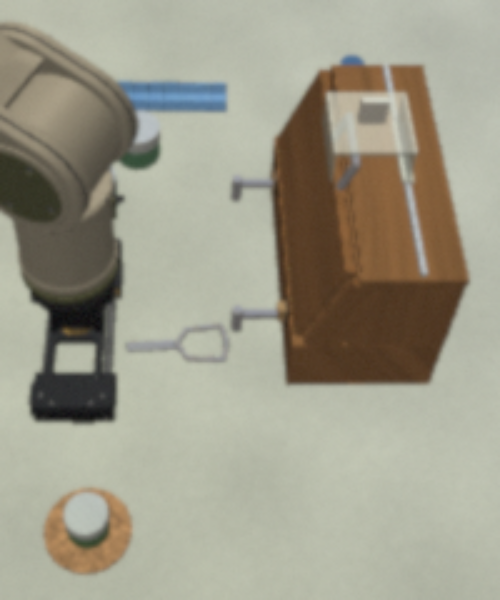

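The jar stands centred on the coaster. Next is the guard fin.

```bash
python3 -c "
from h import *
to(.68,.07,.38)"
```

```text
t 7.1 p [ 0.4344 -0.196   0.1382] R [[0.151, -0.0, 0.989], [-0.989, 0.002, 0.151], [-0.002, -1.0, -0.0]] F [ 2.1  6.2 -0.4] w 0.0871 q [ 0.8   0.11 -0.49  1.93  0.06  1.12 -1.13]
tool shift to (0.68, 0.07, 0.38) [-0.2263 -0.2414  0.2829]
```

Call:
arm_command(
  targets=[
    [[-0.02,-0.038,0,0,0,0],[-0.02,-0.038,0,0,0,0],[-0.02,-0.038,0,0,0,0],[-0.02,-0.035,0.025,0,0,0],[-0.02,-0.033,0.025,0,0,0],[-0.02,-0.03,0.03,0,0,0],[-0.02,-0.03,0.03,0,0,0],[-0.02,0,0.037,0,0,0],[-0.02,0,0.037,0,0,0],[-0.02,0,0.037,0,0,0],[-0.02,0,0.03,0,0,0],[0,0,0.025,0,0,0]],
  ],
)

```text
time: 8.1
ee_pos: [0.6653, 0.0461, 0.3616]
eef_rot: [-0.536, 0.462, -0.46, 0.537]
ft_force: [0.1, 0.7, 1.2]
width: 0.0869
```

Call:
arm_command(
  targets=[
    [[0,0,0,0,0,0],[0,0,0,0,0,0]],
  ],
)

```text
time: 8.27
ee_pos: [0.6651, 0.0413, 0.3609]
eef_rot: [0.536, -0.463, 0.461, -0.535]
ft_force: [-0.7, 0.6, -0.2]
width: 0.0873
```

```bash
python3 - <<'E'
from h import *
to(.695,.07,.38)
c=cam('wrist');cv2.imwrite('pics/w5.png',c['pixels'])
E
```

```text
t 8.27 p [0.6651 0.0413 0.3609] R [[0.147, -0.002, 0.989], [-0.989, 0.001, 0.147], [-0.001, -1.0, -0.002]] F [-0.7  0.6 -0.2] w 0.0873 q [ 0.29  0.49 -0.69  1.05  0.3   1.71 -1.72]
tool shift to (0.695, 0.07, 0.38) [-0.024  -0.0191  0.0337]
```

View pics/w5.png

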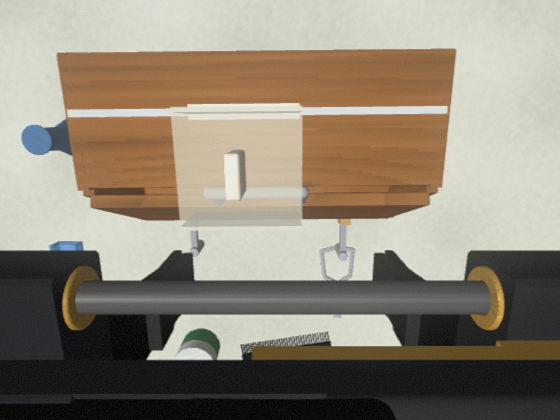

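The fin's top face is at about (233,175). The roof's back edge runs from (61,54) to (455,50), and the bar lies at about row 193.

```bash
python3 - <<'E'
from h import *
c=cam('wrist');p=c['pixels']
cv2.imwrite('pics/w5c.png',cv2.resize(p[90:250,160:320],None,fx=3.5,fy=3.5,interpolation=cv2.INTER_CUBIC))
print('fin',onz(c,233,175,.302))
a=onz(c,61,54,.212);b=onz(c,455,50,.212);d=a-b;m=(a+b)/2;print(a,b,np.linalg.norm(d));y=np.arctan2(-d[0],d[1]);print(np.degrees(y))
x=np.array([np.cos(y),np.sin(y)]);Y=np.array([-x[1],x[0]]);o=m[:2]-.172*x;print('origin',o)
a=onz(c,70,113,.218);b=onz(c,447,109,.218);print('track',((a+b)/2)[:2]-.125*x,a-b)
f=onz(c,233,175,.302)[:2]-o;print('fin box',f@x,f@Y)
b=onz(c,255,193,.25)[:2]-o;print('bar box',b@x,b@Y)
E
```

```text
fin [0.69887286 0.07843426 0.302     ]
[0.76160642 0.23661606 0.212     ] [ 0.81057128 -0.07571304  0.212     ] 0.31614398588733633
8.90992366821573
origin [0.61616436 0.05381189]
track [0.61751452 0.05444138] [-0.04805937  0.30480428  0.        ]
fin box 0.08552400924565531 0.011515235562353584
bar box 0.06435424860249361 0.002411463363109494
```

View pics/w5c.png

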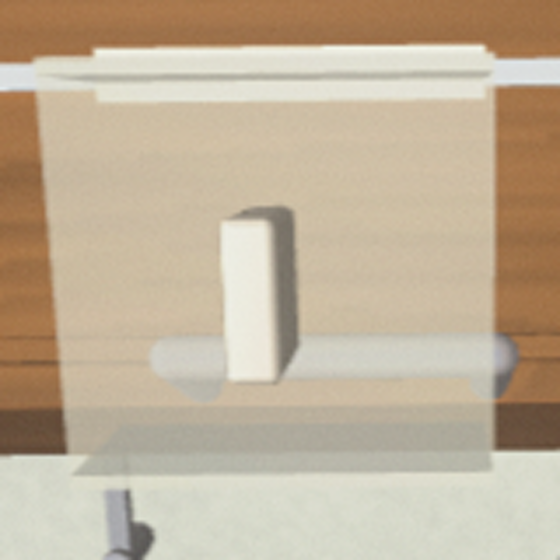

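```bash
python3 -c "
from h import *
to(.697,.079,.279)"
```

```text
t 8.37 p [0.6642 0.0402 0.3627] R [[0.145, -0.0, 0.989], [-0.989, -0.0, 0.145], [0.0, -1.0, -0.0]] F [-0.9 -0.6  0.5] w 0.087 q [ 0.29  0.48 -0.69  1.05  0.3   1.71 -1.72]
tool shift to (0.697, 0.079, 0.279) [-0.0337  0.0837  0.0381]
```

Call:
arm_command(
  targets=[
    [[-0.017,0,0.019,0,0.4,0],[-0.017,0.01,0.019,0,0,0],[0,0.02,0,0,0,0],[0,0.02,0,0,0,0],[0,0.02,0,0,0,0],[0,0.014,0,0,0,0],[0,0,0,0,0,0]],
  ],
)

```text
time: 8.95
ee_pos: [0.6959, 0.0779, 0.2764]
eef_rot: [0.534, -0.465, 0.464, -0.532]
ft_force: [0.3, -0.1, 0.3]
width: 0.0873
```

Call:
arm_command(
  targets=[
    [[0,0,0,0,0,0],[0,0,0,0,0,0],[0,0,0,0,0,0],[0,0,0,0,0,0],[0,0,0,0,0,0],[0,0,0,0,0,0],[0,0,0,0,0,0],[0,0,0,0,0,0],[0,0,0,0,0,0]],
  ],
  hand=0,
  grip_force=8,
)

```text
time: 9.7
ee_pos: [0.6974, 0.0796, 0.2786]
eef_rot: [0.533, -0.464, 0.464, -0.533]
ft_force: [-0.1, -0.3, -0.1]
width: 0.035
```

Call:
arm_command(
  targets=[
    [[0,0,0,0,0,0],[0,0,0,0,0,0],[0,0,0,0,0,0],[0,0,0,0,0,0]],
  ],
)

```text
time: 10.03
ee_pos: [0.6973, 0.0794, 0.2786]
eef_rot: [0.534, -0.464, 0.464, -0.533]
ft_force: [0.5, -0.4, -0.2]
width: 0.0103
```

Call:
arm_command(
  targets=[
    [[-0.012,0,0,0,0,0],[-0.012,0,0,0,0,0],[-0.012,0,0,0,0,0],[-0.012,0,0,0,0,0],[-0.012,0,0,0,0,0],[-0.012,0,0,0,0,0],[-0.008,0,0,0,0,0],[-0.006,0,0,0,0,0],[-0.004,0,0,0,0,0],[0,0,0,0,0,0],[0,0,0,0,0,0]],
  ],
)

```text
time: 10.95
ee_pos: [0.6831, 0.1713, 0.2785]
eef_rot: [0.535, -0.464, 0.462, -0.534]
ft_force: [-8.1, -0.9, 1.6]
width: 0.01
```

Call:
arm_command(
  targets=[
    [[-0.003,0,0,0,0,0],[-0.003,0,0,0,0,0],[0,0,0,0,0,0]],
  ],
)

```text
time: 11.2
ee_pos: [0.6832, 0.172, 0.2784]
eef_rot: [0.535, -0.464, 0.466, -0.531]
ft_force: [-9.7, -11.9, 4.3]
width: 0.0098
```

The stop was felt at about 12 N, after about 94 mm of travel from fin y≈11 mm. Releasing and going to the left support pull.

Call:
arm_command(
  targets=[
    [[0.004,0,0,0,0,0],[0,0,0,0,0,0],[0,0,0,0,0,0],[0,-0.03,0,0,0,0],[0,-0.03,0,0,0,0],[0,-0.02,0,0,0,0],[0,0,0,0,0,0]],
  ],
  hand=0.6,
)

```text
time: 11.78
ee_pos: [0.6852, 0.1727, 0.3638]
eef_rot: [-0.531, 0.463, -0.465, 0.536]
ft_force: [-0.3, 0.6, 1.3]
width: 0.0473
```

```bash
python3 - <<'E'
from h import *
c=cam('wrist');cv2.imwrite('pics/w6.png',c['pixels'])
x=np.array([np.cos(np.radians(8.9)),np.sin(np.radians(8.9))]);Y=np.array([-x[1],x[0]]);o=np.array([.6165,.054])
for y in(.1,-.1):print('pin expected',o-.048*x+y*Y)
to(.55,.144,.36)
E
```

```text
pin expected [0.55360689 0.14536989]
pin expected [ 0.58454897 -0.05222209]
t 11.83 p [0.685  0.1726 0.3612] R [[0.14, 0.004, 0.99], [-0.99, 0.003, 0.14], [-0.002, -1.0, 0.004]] F [ 0.5 -0.4 -0.2] w 0.0496 q [ 0.05  0.58 -0.69  0.91  0.37  1.75 -1.92]
tool shift to (0.55, 0.144, 0.36) [ 0.0095  0.0006 -0.1377]
```

View pics/w6.png

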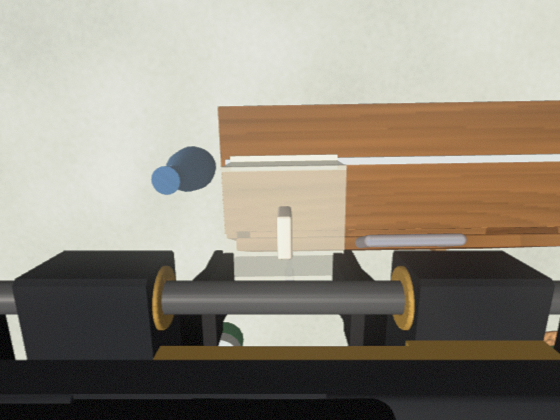

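The guard hood is now clear of the bar: the bar is at (410,240) and the hood ends at column 345.

Call:
arm_command(
  targets=[
    [[0.002,0,-0.035,0,0,0],[0.002,0,-0.035,0,0,0],[0.002,0.02,-0.035,0,0,0],[0.002,0.035,-0.032,0,0,0],[0,0.035,0,5,0,0],[0,0.035,0,5,0,0],[0,0.035,-0.005,0,0,0],[0,0.035,-0.005,0,0,0],[0,0,0,0,0,0],[0,0,0,0,0,0]],
  ],
)

```text
time: 12.67
ee_pos: [0.5579, 0.1455, 0.166]
eef_rot: [-0.486, 0.423, -0.502, 0.577]
ft_force: [0.6, 0.3, 0.5]
width: 0.0524
```

```bash
python3 - <<'E'
from h import *
to(.5535,.145,.045)
c=cam('wrist');cv2.imwrite('pics/w7.png',c['pixels'])
E
```

```text
t 12.67 p [0.5579 0.1455 0.166 ] R [[0.139, 0.168, 0.976], [-0.99, 0.024, 0.137], [-0.001, -0.985, 0.17]] F [0.6 0.3 0.5] w 0.0524 q [ 0.34  0.22 -0.77  1.79  0.23  1.03 -1.94]
tool shift to (0.5535, 0.145, 0.045) [-1.000e-04  1.185e-01 -2.490e-02]
```

View pics/w7.png

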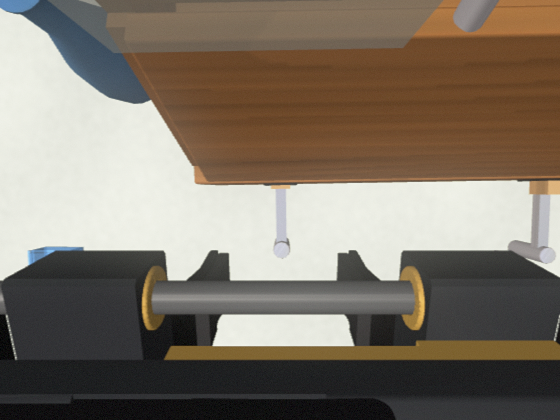

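```bash
python3 - <<'E'
from h import *
c=cam('wrist')
p=onz(c,282,244,.072);q=onz(c,543,248,.072);print(p,q)
to(p[0],p[1],.046)
E
```

```text
[0.55838292 0.14804974 0.072     ] [ 0.58277248 -0.04730746  0.072     ]
t 12.77 p [0.5601 0.1463 0.1693] R [[0.139, 0.174, 0.975], [-0.99, 0.025, 0.137], [-0.001, -0.984, 0.176]] F [0.8 0.2 0.3] w 0.0521 q [ 0.34  0.22 -0.77  1.79  0.23  1.04 -1.94]
tool shift to (np.float64(0.5583829247639297), np.float64(0.14804974321971812), 0.046) [-0.0019  0.1211 -0.0231]
```

Call:
arm_command(
  targets=[
    [[0,0.024,-0.005,0,0,0],[0,0.024,-0.005,0,0,0],[0,0.024,-0.005,0,0,0],[0,0.024,-0.004,0,0,0],[0,0.024,-0.003,0,0,0],[0,0,0,0,0,0]],
  ],
)

```text
time: 13.27
ee_pos: [0.5576, 0.1449, 0.0432]
eef_rot: [-0.486, 0.423, -0.502, 0.577]
ft_force: [-0.6, -0.4, -0.3]
width: 0.0522
```

Call:
arm_command(
  targets=[
    [[0,0,0,0,0,0],[0,0,0,0,0,0],[0,0,0,0,0,0],[0,0,0,0,0,0],[0,0,0,0,0,0],[0,0,0,0,0,0],[0,0,0,0,0,0],[0,0,0,0,0,0]],
  ],
  hand=0,
  grip_force=15,
)

```text
time: 13.93
ee_pos: [0.5584, 0.1468, 0.0459]
eef_rot: [-0.484, 0.422, -0.502, 0.579]
ft_force: [-1.7, 5.5, 2.4]
width: 0.0126
```

```bash
python3 - <<'E'
from h import *
s,T=st()
x=np.array([np.cos(np.radians(8.9)),np.sin(np.radians(8.9)),0])
print(T.T@(-.1*x))
E
```

```text
t 13.93 p [0.5584 0.1468 0.0459] R [[0.14, 0.173, 0.975], [-0.99, 0.026, 0.137], [-0.002, -0.985, 0.175]] F [-1.7  5.5  2.4] w 0.0126 q [ 0.26  0.37 -0.71  1.91  0.39  0.81 -2.08]
[ 0.00152739 -0.01747894 -0.09844874]
```

Call:
arm_command(
  targets=[
    [[0,-0.001,-0.005,0,0,0],[0,-0.0018,-0.01,0,0,0],[0,-0.0018,-0.01,0,0,0],[0,-0.0018,-0.01,0,0,0],[0,-0.0018,-0.01,0,0,0],[0,-0.0018,-0.01,0,0,0],[0,-0.0018,-0.01,0,0,0],[0,-0.0018,-0.01,0,0,0],[0,-0.0018,-0.01,0,0,0],[0,-0.0018,-0.01,0,0,0],[0,-0.001,-0.005,0,0,0],[0,0,0,0,0,0]],
  ],
)

```text
time: 14.93
ee_pos: [0.4567, 0.1307, 0.0459]
eef_rot: [-0.485, 0.422, -0.503, 0.578]
ft_force: [-2.3, 5.3, 1.2]
width: 0.0121
```

Call:
arm_command(
  targets=[
    [[0,-0.0005,-0.003,0,0,0],[0,-0.0005,-0.002,0,0,0],[0,0,0,0,0,0]],
  ],
)

```text
time: 15.18
ee_pos: [0.4551, 0.1305, 0.0471]
eef_rot: [-0.483, 0.421, -0.504, 0.579]
ft_force: [13.1, 5.5, -8.8]
width: 0.0125
```

Call:
arm_command(
  targets=[
    [[0,0.0005,0.003,0,0,0],[0,0,0,0,0,0],[0,0,0,0,0,0],[0,0,0,0,0,0],[0,-0.025,0.004,0,0,0],[0,-0.03,0.005,0,0,0],[0,-0.03,0.005,0,0,0],[0.03,0,0.01,0,0,0],[0.035,0,0.01,0,0,0],[0.035,0,0.01,0,0,0],[0.035,0,0.01,0,0,0],[0.035,0,0.01,0,0,0]],
  ],
  hand=0.6,
)

```text
time: 16.18
ee_pos: [0.5269, -0.0328, 0.1408]
eef_rot: [-0.485, 0.422, -0.503, 0.578]
ft_force: [1.8, 1.2, 0.7]
width: 0.0523
```

Call:
arm_command(
  targets=[
    [[0.03,0.002,0.02,0,0,0],[0,0.003,0.02,0,0,0],[0,0.003,0.02,0,0,0],[0,0,0,0,0,0],[0,0,0,0,0,0]],
  ],
)

```text
time: 16.6
ee_pos: [0.5909, -0.0517, 0.1427]
eef_rot: [-0.485, 0.422, -0.502, 0.578]
ft_force: [-0.2, 0.1, -0.2]
width: 0.0523
```

```bash
python3 - <<'E'
from h import *
to(.5805,-.05,.046)
c=cam('wrist');cv2.imwrite('pics/w8.png',c['pixels'])
E
```

```text
t 16.6 p [ 0.5909 -0.0517  0.1427] R [[0.139, 0.171, 0.975], [-0.99, 0.025, 0.137], [-0.001, -0.985, 0.172]] F [-0.2  0.1 -0.2] w 0.0523 q [ 0.56  0.26 -0.6   1.78  0.15  0.98 -1.52]
tool shift to (0.5805, -0.05, 0.046) [-0.0031  0.0936 -0.0266]
```

View pics/w8.png

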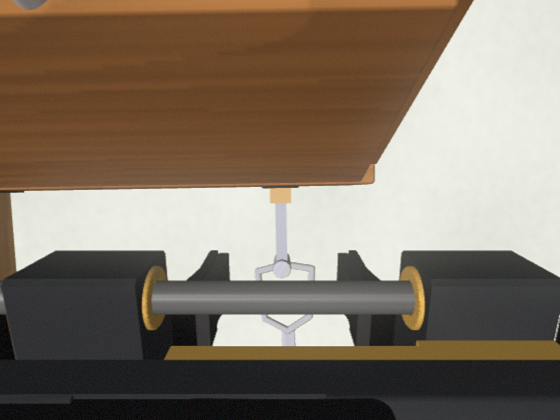

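```bash
python3 - <<'E'
from h import *
c=cam('wrist')
p=onz(c,282,267,.072);print(p)
to(p[0],p[1],.046)
E
```

```text
[ 0.57738936 -0.05171676  0.072     ]
t 16.7 p [ 0.5901 -0.0521  0.143 ] R [[0.139, 0.171, 0.976], [-0.99, 0.024, 0.137], [-0.0, -0.985, 0.172]] F [-1.1  0.4 -0.3] w 0.0523 q [ 0.56  0.25 -0.6   1.78  0.15  0.98 -1.52]
tool shift to (np.float64(0.5773893629161617), np.float64(-0.05171676239360573), 0.046) [-0.0021  0.0934 -0.0291]
```

Call:
arm_command(
  targets=[
    [[-0.001,0.02,-0.007,0,0,0],[-0.001,0.02,-0.007,0,0,0],[0,0.02,-0.005,0,0,0],[0,0.02,-0.005,0,0,0],[0,0.013,-0.003,0,0,0],[0,0,0,0,0,0]],
  ],
)

```text
time: 17.2
ee_pos: [0.5774, -0.0518, 0.0443]
eef_rot: [-0.486, 0.423, -0.502, 0.577]
ft_force: [-0.4, 0.3, 0.1]
width: 0.0521
```

Call:
arm_command(
  targets=[
    [[0,0,0,0,0,0],[0,0,0,0,0,0],[0,0,0,0,0,0],[0,0,0,0,0,0],[0,0,0,0,0,0],[0,0,0,0,0,0],[0,0,0,0,0,0],[0,0,0,0,0,0]],
  ],
  hand=0,
)

```text
time: 17.87
ee_pos: [0.5806, -0.0521, 0.0474]
eef_rot: [-0.485, 0.422, -0.503, 0.578]
ft_force: [-0.3, -2.5, 1.6]
width: 0.0125
```

Call:
arm_command(
  targets=[
    [[0,-0.001,-0.005,0,0,0],[0,-0.0018,-0.01,0,0,0],[0,-0.0018,-0.01,0,0,0],[0,-0.0018,-0.01,0,0,0],[0,-0.0018,-0.01,0,0,0],[0,-0.0018,-0.01,0,0,0],[0,-0.0018,-0.01,0,0,0],[0,-0.0018,-0.01,0,0,0],[0,-0.0018,-0.01,0,0,0],[0,-0.001,-0.007,0,0,0],[0,0,0,0,0,0]],
  ],
)

```text
time: 18.78
ee_pos: [0.4865, -0.0668, 0.0474]
eef_rot: [-0.485, 0.422, -0.504, 0.577]
ft_force: [0.1, -7.7, -0.6]
width: 0.0124
```

Call:
arm_command(
  targets=[
    [[0,-0.0005,-0.003,0,0,0],[0,-0.0005,-0.003,0,0,0],[0,0,0,0,0,0]],
  ],
)

```text
time: 19.03
ee_pos: [0.4845, -0.067, 0.0487]
eef_rot: [-0.483, 0.42, -0.505, 0.579]
ft_force: [15.3, -8.2, -9.6]
width: 0.0127
```

Call:
arm_command(
  targets=[
    [[0,-0.0005,-0.003,0,0,0],[0,0,0,0,0,0]],
  ],
)

```text
time: 19.2
ee_pos: [0.4829, -0.0673, 0.0495]
eef_rot: [-0.483, 0.419, -0.506, 0.579]
ft_force: [18.4, -6.9, -8.6]
width: 0.0124
```

Call:
arm_command(
  targets=[
    [[0,0.001,0.005,0,0,0],[0,0,0,0,0,0],[0,0,0,0,0,0],[0,0,0,0,0,0],[0,-0.025,0.004,0,0,0],[0,-0.03,0.005,0,0,0],[0,-0.03,0.005,0,0,0],[0,-0.035,0,-5,0,0],[0,-0.035,0,-5,0,0],[0,-0.035,0,0,0,0],[0,-0.03,0,0,0,0],[0,-0.03,0,0,0,0]],
  ],
  hand=0.6,
)

```text
time: 20.2
ee_pos: [0.4735, -0.0659, 0.299]
eef_rot: [0.534, -0.464, 0.464, -0.534]
ft_force: [1.3, -0.2, -0.5]
width: 0.052
```

```bash
python3 - <<'E'
from h import *
st()
c=cam('scene');cv2.imwrite('pics/s9.png',cv2.resize(c['pixels'][120:360,200:400],None,fx=2.5,fy=2.5))
c=cam('top');cv2.imwrite('pics/t9.png',cv2.resize(c['pixels'][70:320,130:460],None,fx=2.4,fy=2.4))
E
```

```text
t 20.2 p [ 0.4735 -0.0659  0.299 ] R [[0.139, -0.001, 0.99], [-0.99, 0.0, 0.139], [-0.001, -1.0, -0.0]] F [ 1.3 -0.2 -0.5] w 0.052 q [ 0.68  0.01 -0.63  1.68  0.    1.46 -1.38]
```

View pics/s9.png

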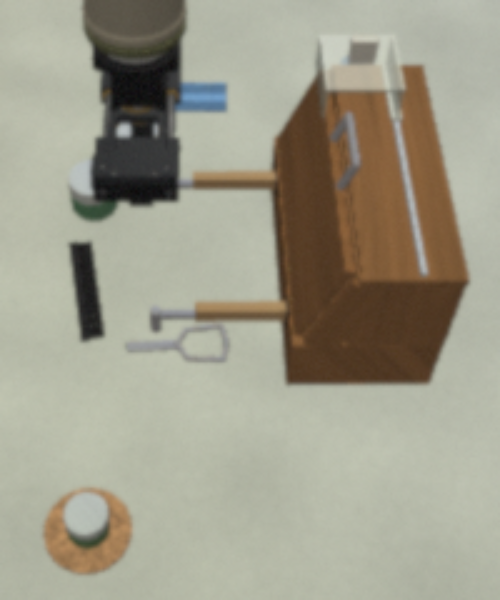

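View pics/t9.png

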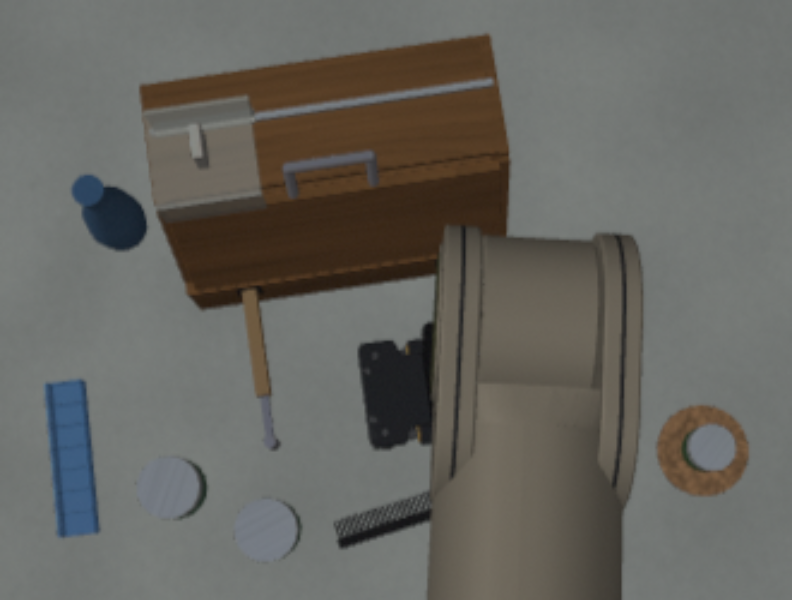

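Both supports are out, and the grab bar at (330,165) in the top crop is free. Next I turn the tool 90° to pinch the bar along box x.

Call:
arm_command(
  targets=[
    [[-0.016,-0.02,0.02,0,0,0],[-0.016,-0.02,0.025,0,0,0],[-0.016,-0.01,0.035,0,0,0],[-0.016,0,0.035,0,0,0],[-0.016,0,0.035,0,0,0],[-0.016,0,0.03,0,0,0],[0,0,0,0,7,0],[0,0,0,0,7,0],[0,0,0,0,7,0],[0,0,0,0,7,0],[0,0,0,0,7,0],[0,0,0,0,7,0]],
  ],
)

```text
time: 21.3
ee_pos: [0.6383, 0.0538, 0.3465]
eef_rot: [-0.331, 0.626, -0.625, 0.33]
ft_force: [0.8, -0.4, -0.3]
width: 0.0521
```

Call:
arm_command(
  targets=[
    [[0,0,0,0,7,0],[0,0,0,0,7,0],[0,0,0,0,7,0],[0,0,0,0,7,0],[0,0,0,0,7,0],[0,0,0,0,7,0],[0,0,0,0,5,0],[0,0,0,0,0,0],[0,0,0,0,0,0]],
  ],
)

```text
time: 22.05
ee_pos: [0.6373, 0.054, 0.3231]
eef_rot: [-0.23, 0.675, -0.674, 0.194]
ft_force: [-0.2, 0.3, 0.2]
width: 0.0519
```

```bash
python3 - <<'E'
from h import *
s,T=st();print(np.degrees(np.arctan2(T[1,0],T[0,0])))
to(.68,.064,.34)
c=cam('wrist');cv2.imwrite('pics/w10.png',c['pixels'])
E
```

```text
t 22.05 p [0.6373 0.054  0.3231] R [[-0.819, -0.049, 0.571], [-0.571, -0.013, -0.821], [0.048, -0.999, -0.017]] F [-0.2  0.3  0.2] w 0.0519 q [-0.43  0.39  0.39  1.21 -0.13  1.62 -2.6 ]
-145.10603914934774
t 22.05 p [0.6373 0.054  0.3231] R [[-0.819, -0.049, 0.571], [-0.571, -0.013, -0.821], [0.048, -0.999, -0.017]] F [-0.2  0.3  0.2] w 0.0519 q [-0.43  0.39  0.39  1.21 -0.13  1.62 -2.6 ]
tool shift to (0.68, 0.064, 0.34) [-0.0399 -0.0192  0.0159]
```

View pics/w10.png

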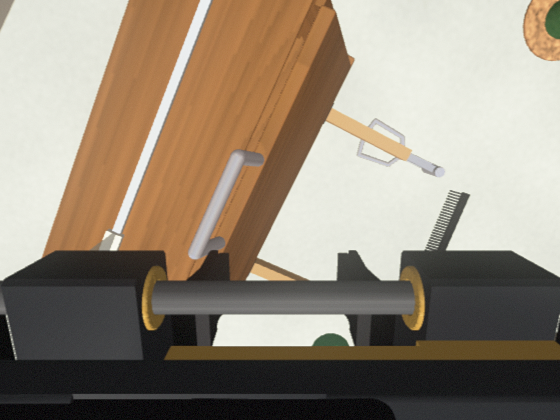

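Wrong turn direction: joint 7 reached its limit. I'll turn back the other way, by about 154°, while rising.

Call:
arm_command(
  targets=[
    [[0,-0.004,0,0,-4,0],[0,-0.004,0,0,-7,0],[0,-0.004,0,0,-7,0],[0,-0.004,0,0,-7,0],[0,-0.004,0,0,-7,0],[0,-0.004,0,0,-7,0],[0,-0.004,0,0,-7,0],[0,0,0,0,-7,0],[0,0,0,0,-7,0],[0,0,0,0,-7,0],[0,0,0,0,-7,0],[0,0,0,0,-7,0]],
  ],
)

```text
time: 23.1
ee_pos: [0.6389, 0.0535, 0.3521]
eef_rot: [0.612, -0.386, 0.361, -0.588]
ft_force: [-0.7, -0.3, -0.4]
width: 0.0524
```

Call:
arm_command(
  targets=[
    [[0,0,0,0,-7,0],[0,0,0,0,-7,0],[0,0,0,0,-7,0],[0,0,0,0,-7,0],[0,0,0,0,-7,0],[0,0,0,0,-7,0],[0,0,0,0,0,0]],
  ],
)

```text
time: 23.68
ee_pos: [0.6389, 0.0534, 0.3523]
eef_rot: [0.701, -0.15, 0.118, -0.687]
ft_force: [-0.2, 0.0, -0.3]
width: 0.0523
```

```bash
cat >>h.py <<'E'
def corr(yawdeg):
    s,T=st();y=np.radians(yawdeg)
    G=np.stack([[np.cos(y),np.sin(y),0],[0,0,-1],np.cross([np.cos(y),np.sin(y),0],[0,0,-1])],1)
    print('turn to go (tool, deg)',np.degrees(Ro.from_matrix(T.T@G).as_rotvec()).round(2))
E
python3 - <<'E'
from h import *
corr(8.9)
E
```

```text
t 23.68 p [0.6389 0.0534 0.3523] R [[0.927, -0.047, 0.371], [-0.372, -0.01, 0.928], [-0.04, -0.999, -0.027]] F [-0.2  0.  -0.3] w 0.0523 q [-0.2   0.38  0.07  1.13 -0.02  1.68 -0.52]
turn to go (tool, deg) [  0.89 -30.74  -2.67]
```

Call:
arm_command(
  targets=[
    [[0,0,0,0.2,-6,-0.6],[0,0,0,0.2,-6,-0.6],[0,0,0,0.2,-6,-0.6],[0,0,0,0.2,-6,-0.6],[0,0,0,0.1,-6.7,-0.3],[0,0,0,0,0,0],[0,0,0,0,0,0]],
  ],
)

```text
time: 24.27
ee_pos: [0.639, 0.0533, 0.3523]
eef_rot: [0.706, 0.05, -0.05, -0.704]
ft_force: [0.4, -0.2, -0.4]
width: 0.052
```

```bash
python3 - <<'E'
from h import *
corr(8.9)
to(.68,.064,.33)
c=cam('wrist');cv2.imwrite('pics/w11.png',c['pixels'])
E
```

```text
t 24.27 p [0.639  0.0533 0.3523] R [[0.99, 0.001, -0.141], [0.141, -0.003, 0.99], [0.001, -1.0, -0.003]] F [ 0.4 -0.2 -0.4] w 0.052 q [-0.15  0.34 -0.    1.18  0.    1.62 -0.01]
turn to go (tool, deg) [ 0.16 -0.79  0.03]
t 24.27 p [0.639  0.0533 0.3523] R [[0.99, 0.001, -0.141], [0.141, -0.003, 0.99], [0.001, -1.0, -0.003]] F [ 0.4 -0.2 -0.4] w 0.052 q [-0.15  0.34 -0.    1.18  0.    1.62 -0.01]
tool shift to (0.68, 0.064, 0.33) [0.0421 0.0223 0.0049]
```

View pics/w11.png

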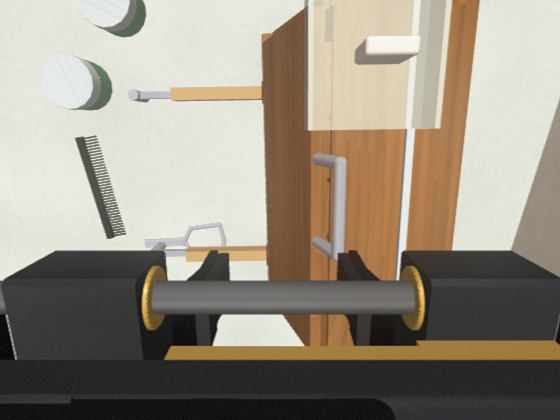

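The bar runs vertically at column about 339, from row 160 to row 250.

```bash
python3 - <<'E'
from h import *
c=cam('wrist')
a=onz(c,340,160,.25);b=onz(c,339,250,.25);print(a,b,np.linalg.norm(a-b),np.degrees(np.arctan2(-(a-b)[0],(a-b)[1])))
m=(a+b)/2;print(m)
to(m[0],m[1],.235)
x=np.array([np.cos(np.radians(8.9)),np.sin(np.radians(8.9))]);Y=np.array([-x[1],x[0]]);o=np.array([.6165,.054])
print((m[:2]-o)@x,(m[:2]-o)@Y)
E
```

```text
[0.67469438 0.10390479 0.25      ] [0.68655353 0.03525138 0.25      ] 0.06967015520949796 9.800518468879044
[0.68062396 0.06957809 0.25      ]
t 24.37 p [0.6391 0.0533 0.352 ] R [[0.99, 0.001, -0.142], [0.142, -0.003, 0.99], [0.0, -1.0, -0.003]] F [ 0.2  0.4 -0. ] w 0.0522 q [-0.16  0.34 -0.    1.18  0.    1.62 -0.01]
tool shift to (np.float64(0.6806239560548022), np.float64(0.06957808606343517), 0.235) [0.0434 0.117  0.0106]
0.06576198672918496 0.005469881803886847
```

Call:
arm_command(
  targets=[
    [[0.021,0,0.004,0,-0.9,0],[0.021,0,0.004,0,0,0],[0,0.025,0,0,0,0],[0,0.025,0,0,0,0],[0,0,0,0,0,0]],
  ],
)

```text
time: 24.78
ee_pos: [0.678, 0.0677, 0.2961]
eef_rot: [0.706, 0.054, -0.059, -0.703]
ft_force: [-0.2, 0.7, -1.8]
width: 0.0519
```

```bash
python3 - <<'E'
from h import *
c=cam('wrist');cv2.imwrite('pics/w12.png',c['pixels'])
corr(8.9);to(.680,.065,.235)
E
```

```text
t 24.83 p [0.6783 0.0676 0.2992] R [[0.987, -0.005, -0.16], [0.16, -0.004, 0.987], [-0.005, -1.0, -0.003]] F [-0.9 -0.1  0.2] w 0.0523 q [-0.17  0.44 -0.    1.15  0.    1.55 -0.01]
turn to go (tool, deg) [ 0.19  0.3  -0.31]
t 24.83 p [0.6783 0.0676 0.2992] R [[0.987, -0.005, -0.16], [0.16, -0.004, 0.987], [-0.005, -1.0, -0.003]] F [-0.9 -0.1  0.2] w 0.0523 q [-0.17  0.44 -0.    1.15  0.    1.55 -0.01]
tool shift to (0.68, 0.065, 0.235) [ 0.0016  0.0642 -0.0027]
```

View pics/w12.png

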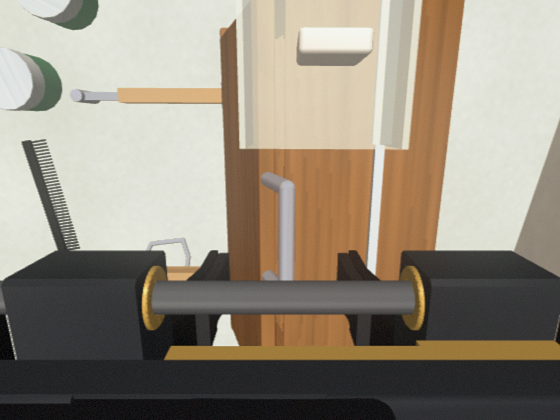

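Call:
arm_command(
  targets=[
    [[0.0015,0.02,-0.001,0,0,0],[0,0.02,-0.001,0,0,0],[0,0.016,0,0,0,0],[0,0.008,0,0,0,0],[0,0,0,0,0,0]],
  ],
)

```text
time: 25.25
ee_pos: [0.6809, 0.0656, 0.2376]
eef_rot: [0.706, 0.057, -0.058, -0.704]
ft_force: [-0.3, 0.9, -0.3]
width: 0.0519
```

Call:
arm_command(
  targets=[
    [[0,0,0,0,0,0],[0,0,0,0,0,0],[0,0,0,0,0,0],[0,0,0,0,0,0],[0,0,0,0,0,0],[0,0,0,0,0,0],[0,0,0,0,0,0],[0,0,0,0,0,0],[0,0,0,0,0,0]],
  ],
  hand=0,
  grip_force=12,
)

```text
time: 26.0
ee_pos: [0.6801, 0.0654, 0.238]
eef_rot: [0.706, 0.057, -0.058, -0.703]
ft_force: [-7.3, -0.8, 3.9]
width: 0.0093
```

```bash
python3 - <<'E'
from h import *
corr(8.9)
h=np.array([12,90.])
def bar(th):
    p=np.radians(20-th);return h+168*np.array([np.sin(p),np.cos(p)])+6*np.array([-np.cos(p),np.sin(p)])
P=np.array([bar(t) for t in np.arange(0,111,2.5)])
print(P[[0,-1]])
d=np.diff(P,axis=0)
for i in range(0,len(d)):print(i+1, round(d[i,0],1), round(-d[i,1],1))
E
```

```text
t 26.0 p [0.6801 0.0654 0.238 ] R [[0.987, -0.002, -0.162], [0.162, -0.004, 0.987], [-0.003, -1.0, -0.003]] F [-7.3 -0.8  3.9] w 0.0093 q [-0.16  0.46 -0.01  1.26  0.01  1.43 -0.  ]
turn to go (tool, deg) [ 0.19  0.43 -0.15]
[[  63.82122835  249.92048115]
 [-156.           84.        ]]
1 -7.0 -2.1
2 -7.1 -1.8
3 -7.2 -1.5
4 -7.2 -1.2
5 -7.3 -0.9
6 -7.3 -0.5
7 -7.3 -0.2
8 -7.3 0.1
9 -7.3 0.4
10 -7.3 0.7
11 -7.3 1.1
12 -7.2 1.4
13 -7.1 1.7
14 -7.1 2.0
15 -7.0 2.3
16 -6.9 2.6
17 -6.7 2.9
18 -6.6 3.2
19 -6.5 3.5
20 -6.3 3.8
21 -6.1 4.0
22 -5.9 4.3
23 -5.8 4.5
24 -5.6 4.8
25 -5.3 5.0
26 -5.1 5.3
27 -4.9 5.5
28 -4.6 5.7
29 -4.4 5.9
30 -4.1 6.1
31 -3.9 6.2
32 -3.6 6.4
33 -3.3 6.6
34 -3.0 6.7
35 -2.7 6.8
36 -2.4 6.9
37 -2.1 7.0
38 -1.8 7.1
39 -1.5 7.2
40 -1.2 7.2
41 -0.9 7.3
42 -0.5 7.3
43 -0.2 7.3
44 0.1 7.3
```

Call:
arm_command(
  targets=[
    [[-0.004,-0.0012,0,0,0,0],[-0.007,-0.002,0,0,0,0],[-0.007,-0.0018,0,0,0,0],[-0.007,-0.0015,0,0,0,0],[-0.007,-0.0012,0,0,0,0],[-0.007,-0.0009,0,0,0,0],[-0.0073,-0.0005,0,0,0,0],[-0.0073,-0.0002,0,0,0,0],[-0.0073,0.0001,0,0,0,0],[-0.0073,0.0004,0,0,0,0],[0,0,0,0,0,0]],
  ],
)

```text
time: 26.92
ee_pos: [0.6127, 0.0547, 0.2472]
eef_rot: [0.706, 0.058, -0.058, -0.704]
ft_force: [-0.5, 2.0, 1.6]
width: 0.0092
```

```bash
cat >>h.py <<'E'
def bar(th):
    p=np.radians(20-th);return np.array([12,90])+168*np.array([np.sin(p),np.cos(p)])+6*np.array([-np.cos(p),np.sin(p)])
def flap(off=.012,n=12,step=2.5):
    s,T=st();yw=np.radians(8.9);x=np.array([np.cos(yw),np.sin(yw)]);Y=np.array([-x[1],x[0]]);o=np.array([.6165,.054])
    q=s['ee_pos'][:2]-o;bx,bz=q@x*1e3,(s['ee_pos'][2]+off)*1e3
    th=20+np.degrees(np.arctan2(-(bx-12),bz-90))-np.degrees(np.arctan2(6,168))
    print('box x',bx.round(1),'y',(q@Y*1e3).round(1),'z',bz.round(1),'theta',th.round(1),'r',np.hypot(bx-12,bz-90).round(1),'(168.1)')
    ths=np.minimum(th+step*np.arange(n+1),110);P=np.array([bar(t) for t in ths]);P[0]=bx,bz
    for t,d in zip(ths[1:],np.diff(P,axis=0)):print(t.round(1),'x',d[0].round(1),'y',-d[1].round(1))
E
python3 -c "
from h import *
flap()"
```

```text
t 26.92 p [0.6127 0.0547 0.2472] R [[0.987, 0.001, -0.163], [0.163, -0.003, 0.987], [0.0, -1.0, -0.003]] F [-0.5  2.   1.6] w 0.0092 q [-0.15  0.3  -0.02  1.45  0.01  1.39 -0.01]
box x -3.6 y 1.3 z 259.2 theta 23.2 r 169.9 (168.1)
25.7 x -7.1 y 2.6
28.2 x -7.2 y 1.2
30.7 x -7.2 y 1.5
33.2 x -7.1 y 1.8
35.7 x -7.0 y 2.1
38.2 x -6.9 y 2.4
40.7 x -6.8 y 2.7
43.2 x -6.7 y 3.0
45.7 x -6.6 y 3.3
48.2 x -6.4 y 3.6
50.7 x -6.3 y 3.8
53.2 x -6.1 y 4.1
```

Call:
arm_command(
  targets=[
    [[-0.004,0.0008,0,0,0,0],[-0.007,0.0015,0,0,0,0],[-0.007,0.0015,0,0,0,0],[-0.007,0.0018,0,0,0,0],[-0.007,0.002,0,0,0,0],[-0.007,0.0024,0,0,0,0],[-0.007,0.0028,0,0,0,0],[-0.0067,0.003,0,0,0,0],[-0.0066,0.0033,0,0,0,0],[-0.0064,0.0036,0,0,0,0],[-0.0063,0.0038,0,0,0,0],[0,0,0,0,0,0]],
  ],
)

```text
time: 27.92
ee_pos: [0.5413, 0.0434, 0.2203]
eef_rot: [0.706, 0.057, -0.058, -0.704]
ft_force: [-6.1, 5.1, 6.6]
width: 0.0097
```

```bash
python3 -c "
from h import *
flap()
c=cam('scene');cv2.imwrite('pics/s13.png',cv2.resize(c['pixels'][100:360,180:400],None,fx=2.5,fy=2.5))"
```

```text
t 27.92 p [0.5413 0.0434 0.2203] R [[0.987, -0.001, -0.163], [0.163, -0.003, 0.987], [-0.002, -1.0, -0.002]] F [-6.1  5.1  6.6] w 0.0097 q [-0.14  0.16 -0.03  1.68  0.01  1.31 -0.01]
box x -76.0 y 1.1 z 232.3 theta 49.7 r 167.3 (168.1)
52.2 x -6.6 y 3.3
54.7 x -6.0 y 4.3
57.2 x -5.8 y 4.5
59.7 x -5.6 y 4.8
62.2 x -5.4 y 5.0
64.7 x -5.1 y 5.2
67.2 x -4.9 y 5.4
69.7 x -4.7 y 5.7
72.2 x -4.4 y 5.9
74.7 x -4.2 y 6.0
77.2 x -3.9 y 6.2
79.7 x -3.6 y 6.4
```

View pics/s13.png

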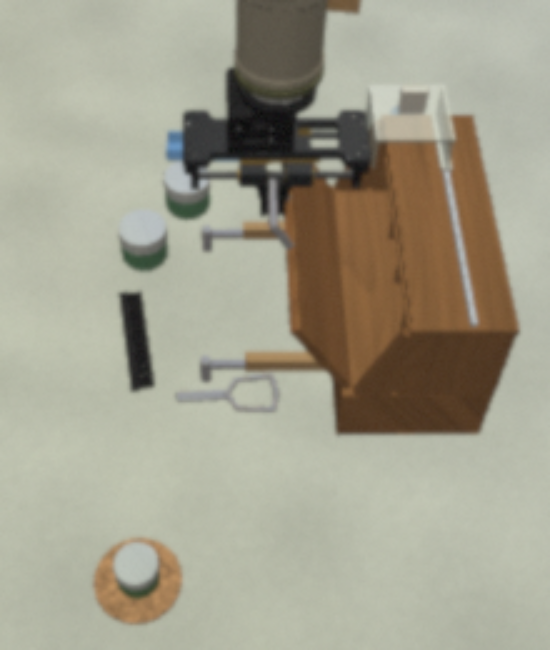

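Call:
arm_command(
  targets=[
    [[-0.004,0.003,0,0,0,0],[-0.006,0.004,0,0,0,0],[-0.006,0.0045,0,0,0,0],[-0.0057,0.0048,0,0,0,0],[-0.0055,0.005,0,0,0,0],[-0.0052,0.0052,0,0,0,0],[-0.005,0.0054,0,0,0,0],[-0.0047,0.0057,0,0,0,0],[-0.0044,0.0059,0,0,0,0],[-0.0042,0.006,0,0,0,0],[-0.004,0.0062,0,0,0,0],[0,0,0,0,0,0]],
  ],
)

```text
time: 28.97
ee_pos: [0.4872, 0.0347, 0.1631]
eef_rot: [0.706, 0.057, -0.059, -0.704]
ft_force: [-2.7, 6.1, -1.0]
width: 0.0092
```

```bash
python3 -c "
from h import *
flap(n=15)"
```

```text
t 28.97 p [0.4872 0.0347 0.1631] R [[0.987, -0.002, -0.163], [0.163, -0.002, 0.987], [-0.003, -1.0, -0.002]] F [-2.7  6.1 -1. ] w 0.0092 q [-0.14  0.08 -0.03  1.89  0.    1.17 -0.01]
box x -130.8 y 1.0 z 175.1 theta 77.1 r 166.2 (168.1)
79.6 x -5.2 y 5.4
82.1 x -3.3 y 6.5
84.6 x -3.0 y 6.7
87.1 x -2.8 y 6.8
89.6 x -2.5 y 6.9
92.1 x -2.2 y 7.0
94.6 x -1.8 y 7.1
97.1 x -1.5 y 7.2
99.6 x -1.2 y 7.2
102.1 x -0.9 y 7.3
104.6 x -0.6 y 7.3
107.1 x -0.3 y 7.3
109.6 x 0.1 y 7.3
110.0 x 0.0 y 1.0
110.0 x 0.0 y -0.0
```

Call:
arm_command(
  targets=[
    [[-0.0025,0.0035,0,0,0,0],[-0.004,0.006,0,0,0,0],[-0.0033,0.0065,0,0,0,0],[-0.003,0.0067,0,0,0,0],[-0.0028,0.0068,0,0,0,0],[-0.0025,0.0069,0,0,0,0],[-0.0022,0.007,0,0,0,0],[-0.0018,0.0071,0,0,0,0],[-0.0015,0.0072,0,0,0,0],[-0.0012,0.0072,0,0,0,0],[0,0,0,0,0,0]],
  ],
)

```text
time: 29.88
ee_pos: [0.4643, 0.0305, 0.0986]
eef_rot: [0.706, 0.058, -0.058, -0.704]
ft_force: [1.2, 5.7, -2.2]
width: 0.0094
```

```bash
python3 -c "
from h import *
flap(n=6)"
```

```text
t 29.88 p [0.4643 0.0305 0.0986] R [[0.987, 0.001, -0.163], [0.163, -0.002, 0.987], [0.0, -1.0, -0.002]] F [ 1.2  5.7 -2.2] w 0.0094 q [-0.13  0.1  -0.04  2.02  0.01  1.03 -0.01]
box x -154.0 y 0.3 z 110.6 theta 100.9 r 167.3 (168.1)
103.4 x -1.6 y 7.2
105.9 x -0.4 y 7.3
108.4 x -0.1 y 7.3
110.0 x 0.1 y 4.8
110.0 x 0.0 y -0.0
110.0 x 0.0 y -0.0
```

Now the last 27 mm, slowly, watching the force.

Call:
arm_command(
  targets=[
    [[-0.001,0.004,0,0,0,0],[-0.0005,0.005,0,0,0,0],[-0.0005,0.005,0,0,0,0],[0,0.004,0,0,0,0],[0,0.003,0,0,0,0],[0,0,0,0,0,0]],
  ],
)

```text
time: 30.38
ee_pos: [0.4629, 0.0302, 0.0783]
eef_rot: [0.706, 0.058, -0.057, -0.704]
ft_force: [1.9, 6.6, -2.5]
width: 0.0096
```

Call:
arm_command(
  targets=[
    [[0,0.002,0,0,0,0],[0,0.0015,0,0,0,0],[0,0,0,0,0,0]],
  ],
)

```text
time: 30.63
ee_pos: [0.4629, 0.0302, 0.0751]
eef_rot: [0.706, 0.058, -0.057, -0.704]
ft_force: [2.0, 6.4, -1.3]
width: 0.0092
```

Call:
arm_command(
  targets=[
    [[0,0.0015,0,0,0,0],[0,0,0,0,0,0]],
  ],
)

```text
time: 30.8
ee_pos: [0.4629, 0.0302, 0.0736]
eef_rot: [0.706, 0.058, -0.057, -0.704]
ft_force: [0.5, 6.1, -1.2]
width: 0.0095
```

Call:
arm_command(
  targets=[
    [[0,0.0015,0,0,0,0],[0,0,0,0,0,0]],
  ],
)

```text
time: 30.97
ee_pos: [0.463, 0.0302, 0.0721]
eef_rot: [0.706, 0.058, -0.057, -0.704]
ft_force: [1.4, 6.8, -1.5]
width: 0.0094
```

Call:
arm_command(
  targets=[
    [[0,0.0015,0,0,0,0],[0,0,0,0,0,0]],
  ],
)

```text
time: 31.13
ee_pos: [0.463, 0.0301, 0.071]
eef_rot: [0.706, 0.058, -0.057, -0.704]
ft_force: [0.2, 6.2, 1.7]
width: 0.0092
```

Call:
arm_command(
  targets=[
    [[0,0.001,0,0,0,0],[0,0,0,0,0,0]],
  ],
)

```text
time: 31.3
ee_pos: [0.4631, 0.0301, 0.0706]
eef_rot: [0.706, 0.058, -0.057, -0.704]
ft_force: [-3.4, 5.5, 10.5]
width: 0.0095
```

```bash
python3 -c "
from h import *
flap(n=1)
c=cam('scene');cv2.imwrite('pics/s14.png',cv2.resize(c['pixels'][100:360,180:400],None,fx=2.5,fy=2.5))"
```

```text
t 31.3 p [0.4631 0.0301 0.0706] R [[0.987, 0.002, -0.163], [0.163, -0.002, 0.987], [0.001, -1.0, -0.003]] F [-3.4  5.5 10.5] w 0.0095 q [-0.13  0.13 -0.04  2.05  0.01  0.96 -0.01]
box x -155.3 y 0.1 z 82.6 theta 110.5 r 167.4 (168.1)
110.0 x -0.7 y -1.4
```

View pics/s14.png

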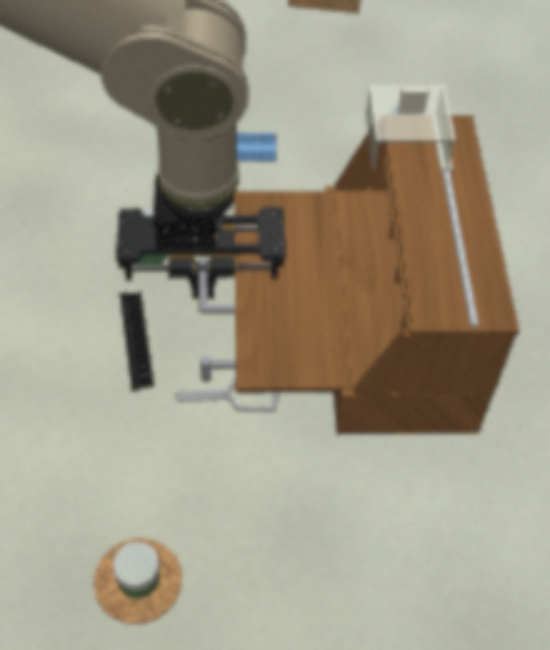

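The flap rests on the supports (10 N reaction). I'll relieve that, open a little and lift straight off.

Call:
arm_command(
  targets=[
    [[0,-0.0008,0,0,0,0],[0,0,0,0,0,0],[0,0,0,0,0,0],[0,0,0,0,0,0],[0,0,0,0,0,0]],
  ],
  hand=0.35,
)

```text
time: 31.77
ee_pos: [0.4624, 0.0287, 0.0702]
eef_rot: [0.706, 0.057, -0.057, -0.703]
ft_force: [-0.6, 1.7, -0.7]
width: 0.0288
```

Call:
arm_command(
  targets=[
    [[0,-0.005,0,0,0,0],[0,-0.01,0,0,0,0],[0,-0.02,0,0,0,0],[0,-0.03,0,0,0,0],[0,-0.03,0,0,0,0],[0,-0.03,0,0,0,0],[0,-0.03,0,0,0,0],[0,-0.03,0,0,0,0],[0,0,0,0,0,0]],
  ],
)

```text
time: 32.52
ee_pos: [0.4647, 0.03, 0.2623]
eef_rot: [0.706, 0.061, -0.054, -0.704]
ft_force: [0.9, -0.1, 0.2]
width: 0.0302
```

```bash
python3 -c "
from h import *
st()
c=cam('wrist');cv2.imwrite('pics/w15.png',c['pixels'])
c=cam('scene');cv2.imwrite('pics/s15.png',cv2.resize(c['pixels'][100:360,180:400],None,fx=2.3,fy=2.3))
c=cam('top');cv2.imwrite('pics/t15.png',cv2.resize(c['pixels'][70:320,130:460],None,fx=2.4,fy=2.4))"
```

```text
t 32.52 p [0.4647 0.03   0.2623] R [[0.987, 0.01, -0.162], [0.162, -0.002, 0.987], [0.009, -1.0, -0.004]] F [ 0.9 -0.1  0.2] w 0.0302 q [-0.13 -0.05 -0.03  1.81  0.    1.37 -0.  ]
```

View pics/w15.png

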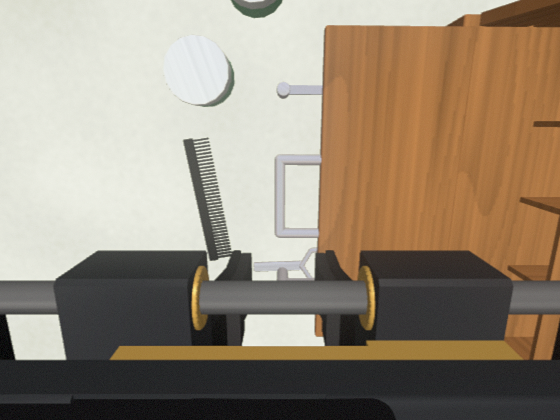

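View pics/s15.png

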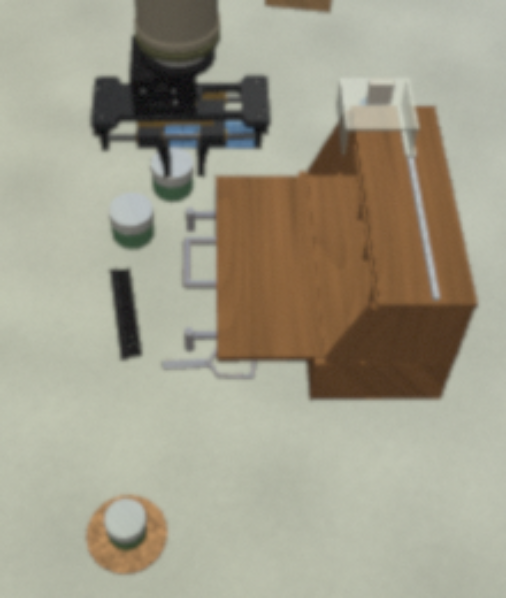

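View pics/t15.png

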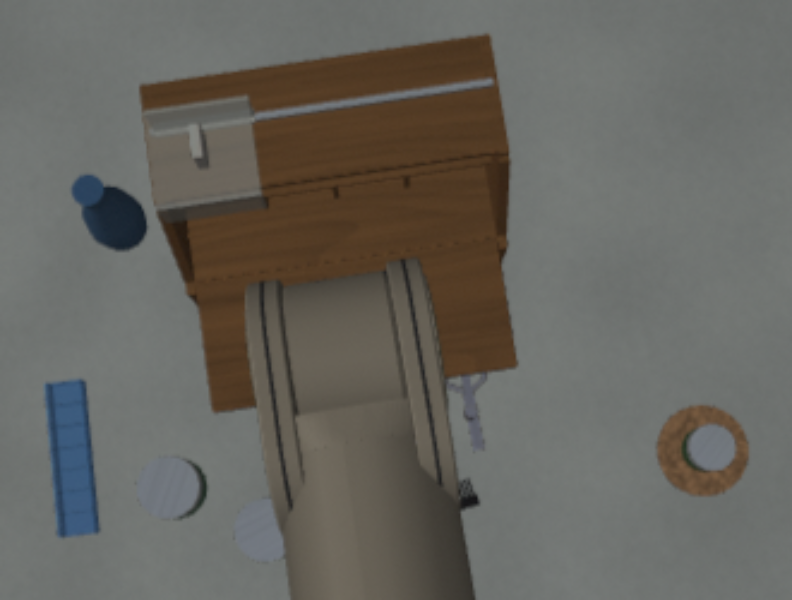

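```bash
python3 - <<'E'
from h import *
t=cam('top');s=cam('scene')
tc=lambda x,y:(130+(x+.5)/2.4-.5,70+(y+.5)/2.4-.5)
sc=lambda x,y:(180+(x+.5)/2.3-.5,100+(y+.5)/2.3-.5)
print('jar/coaster top',onz(t,*tc(712,448),.047).round(4),onz(t,*tc(703,450),.005).round(4))
print('jar/coaster scene',onz(s,*sc(125,520),.047).round(4),onz(s,*sc(126,534),.005).round(4))
c=cam('wrist');yw=np.radians(8.9);x=np.array([np.cos(yw),np.sin(yw)]);Y=np.array([-x[1],x[0]]);o=np.array([.6165,.054])
def bx(p): q=p[:2]-o;return (q@x).round(4),(q@Y).round(4)
print('bar at z84',bx(onz(c,281,195,.084)),'expect -.156,0');print('L pin',bx(onz(c,283,89,.072)),'expect -.153,.1');print('fin', bx(onz(t,*tc(194,133),.302)),'expect .083,.105')
print('R pin',bx(onz(s,*sc(189,334),.072)))
E
```

```text
jar/coaster top [ 0.4496 -0.3076  0.047 ] [ 0.4501 -0.3089  0.005 ]
jar/coaster scene [ 0.4495 -0.3111  0.047 ] [ 0.4474 -0.3107  0.005 ]
bar at z84 (np.float64(-0.1579), np.float64(0.0054)) expect -.156,0
L pin (np.float64(-0.1567), np.float64(0.1008)) expect -.153,.1
fin (np.float64(0.0904), np.float64(0.1064)) expect .083,.105
R pin (np.float64(-0.1523), np.float64(-0.1034))
```

All checks agree, and the gripper is clear of everything.

```bash
python3 -c "
from h import *
r.close_job();st()"
```

```text
the job is handed in; nothing more can be done
the job is handed in; nothing more can be done
```

The job is done and handed in at about 33 s of the 72 s allowed; no verdict came back.

- **What I did:** I stood the smallest jar on the coaster and slid the guard to its felt stop. I then pulled both supports to their felt stops with the flap still up. Last, I held the bar and lowered the flap at about 0.5 rad/s until it rested on the supports with about a 10 N reaction, then let go and backed off.
- **Last checks:**
  - The jar is within about 2 mm of the coaster centre in both views.
  - The fin is at box y≈106 mm against 105 expected.
  - The pins are at box x≈-157 mm (left) and -152 mm (right) against -153 expected.
  - The bar is at x≈-158 mm against -156 expected. From the arm pose at contact the flap angle came out at 110.5°.
  - The comb, scraper, organizer and vase looked unmoved in the pictures; I did not measure them.
- **What went wrong or disagreed:**
  - I first turned the wrist the wrong way before the bar grasp, which ran joint 7 to its limit (-2.6). I turned back at once and touched nothing.
  - At the start the guard appeared to be about 11 mm off its shut position and the right support about 8 mm out. I judged both end positions by the stops.
  - The fin's x read 7 mm off, probably because I picked its pixel roughly.

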